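Reference the soil reader, then hold the sample slide flush on its sloped pad

ROBOT

A 6-joint arm with a two-finger parallel gripper is mounted at the origin on the work surface. World frame = base frame: x ahead of the robot, y to its left, z up, the work surface at z = 0. Lengths are in mm, angles in rad, forces in N, time in s.
With the tool pointing down it reaches from about 400 to 925 mm from the base axis. Payload 12.5 kg.
Tool frame: the origin (TCP) lies midway between the tips of the shut fingers; the grasp point (between the pads) lies behind it (arm.grip_point_offset is the x of the grasp point in the tool frame, in mm); x points along the fingers, y is the direction in which the jaws open and shut, and the axes are right-handed (so a half turn about x gives the same grasp; the last joint's range is limited). The gripper opens to 95 mm and grips with 3 to 60 N. Pads are 20 mm wide; open, the fingers measure 119 mm over their backs; the gripper's body (75 mm by 180 mm) begins 59 mm behind the grasp point.
Start: joints at [-1.42, 0.491, 1.559, -0, 1.092, -0.106], TCP at [158.764, -604.517, 214.661] pointing down, gripper open.
Joint ranges: [-3.1, 3.1], [-0.84, 2.19], [0.05, 2.79], [-1.13, 4.28], [0.06, 2.93], [-2.69, 2.69]. Speed limits (rad/s): [2.22, 2.22, 2.79, 3.14, 3.14, 3.14].

INTERFACE

Orientations are given as a rotation vector (axis times angle).
In Python, from workcell import arm gives the robot as it stands.
- The arm moves only by the shell command python3 -m creep 'ROWS' [OPENING]. ROWS is JSON, a list of rows, each a list of 6 numbers: the shift along the tool's x, y, z in mm, then the turn, a rotation vector about the tool's x, y, z in rad. In form: [[x, y, z, ax, ay, az], ...]. A call has 1 to 8 rows; each row is the pose to reach, as a shift and turn from the pose measured when the call began, along the tool's axes at that moment; what a row does not reach only later rows make up. A row lasts 1/10 s, in which the tool goes at most 50 mm and 8.59 degrees, less where a joint would pass 70% of its speed; a pose out of reach is approached as far as the arm can. A call with a gripper value outside its range is refused whole. OPENING is the opening, from 0 (shut) to 1 (fully open), set as the call begins (- or left out, the last holds). The fingers move at their own pace and stop on an object; the grip force is fixed at half the most. Time passes only in rows, so rows that repeat a pose let the fingers close. It gives the time, the measured TCP pose, the force and the opening at its end, in the units of the state.
- arm.get_state(): the state, without advancing time (a new reading comes with each control period).
- arm.camera(name): name is "scene" or "top"; returns a dict with "frame" (480x640x3 uint8, red, green, blue), "vfov" (degrees; the focal length in pixels is half the picture's height over the tangent of half this angle, whatever the lens; pixels are square), "cx", "cy" (the principal point, pixels), "cam_to_world" (4x4, takes a point from camera to world coordinates). Camera axes: x right, y down, z forward; pixel columns grow to the right and rows downward; lengths in mm; the calibration is good to about 2 mm. A picture is of the moment at which its call begins. There is no depth.
- arm.hand_in(): hands the job in, once; it reports no verdict.
The state is a dict: "time": time; "q": joint angles; "dq": joint speeds; "tau": joint torques, N m; "tool_pos": TCP position; "tool_rot": TCP orientation; "force": force on the tool from outside, world axes, zero at the start; "torque": the same for the moment, N m; "gripper_width": finger opening in mm.
Only numpy, scipy, OpenCV 4.12 (cv2) and the standard library are available. Lean on these libraries where they do the work, as an engineer would, in place of code of your own. Each camera call takes 0.05 s, during which the arm holds its last target.

TASK

Stand the red vial fully down in the rack's one-dot pocket and let go, and only then the white vial in the two-dot pocket. Next pick up the sample slide by its orange tab, tilt it to match the reader's sloped blue pad and press it gently onto the pad, flush, centred and square, until the sprung pad is about half-way in, never to its stop. Finish while still gripping the slide and pressing it there, with the reader's tilt unchanged and the jar, brass weight and orange carton left alone.

Things in the scene. Friction and masses are not known exactly. Their poses are not given: they have to be found in the camera images.
- vial_red: Red reference vial with a grey cap: a closed rigid cylinder, 24 mm diameter, 80 mm tall (cap is the top 14 mm), about 60 g, standing free on the bench. Origin at the centre of its underside, z up along its axis. Goes in the one-dot pocket, first.
- vial_white: White reference vial with a grey cap, same size as the red one: 24 mm diameter, 80 mm tall, 60 g, standing free on the bench. Origin at the centre of its underside, z up. Goes in the two-dot pocket, second. Which of the two vials stands where varies.
- rack: White rack block fixed to the bench, 70 mm (its x) by 130 mm (its y) by 45 mm high, with two round pockets open at the top. Origin at the centre of its underside, z up. Black dots (10 mm across) beside the pockets, on the rack's -x side, number them: one dot or two.
- pocket1 (a point): Centre of the mouth of the one-dot pocket, on the rack's top face 45 mm above the bench (at y = +32 mm in the rack's frame). Pocket 28 mm diameter, 25 mm deep, so a seated vial's underside is 20 mm above the bench.
- pocket2 (a point): Centre of the mouth of the two-dot pocket (at y = -32 mm in the rack's frame); same 28 mm diameter and 25 mm depth.
- slide: Sample slide: a flat aluminium carrier plate, 70 mm (x) by 50 mm (y) by 6 mm thick, reddish-brown on top, with an upright orange grip tab in the middle of its top: 34 mm along x, 12 mm thick along y, rising to 50 mm above the underside. About 120 g (0.8 to 1.3 times). Lies tab up. Origin at the centre of its flat underside, x and y along the plate's edges, z up along the tab. The underside is what goes flush on the pad; a half turn about z makes no difference.
- reader: Soil reader fixed to the bench: grey base 200 mm (x) by 140 mm (y), 24 mm high (44 mm under the upper end of the leaf), origin at the centre of its underside. On it a tilting aluminium leaf, 150 mm long by 112 mm wide by 12 mm thick, hinged along y at the end nearer the robot (hinge line at x = -85 mm, z = 30 mm in the reader's frame) and rising towards the reader's +x, so the sloped face leans towards the robot. The whole is below 150 mm high.
- leaf (a joint): Slope of the leaf and its pad above level, rad, about 0.2 to 0.55. Set by a stiff friction hinge that stays put under normal pressing: it must be left as it is.
- pad_face (a point): Centre of the top face of the blue pad (94 mm along x by 74 mm along y, with a small clear window in the middle) on the sloped leaf. z points out of the face, square to it; x points up the slope, y across it. The point moves with the pad. With the pad out, its face stands 14 mm above the leaf's aluminium surface.
- pad (a joint): How far the sprung pad is pushed in, square to its face, m: 0 out, 0.012 at its stop. Spring preload 2.4 N plus 800 N/m, so half-way (0.006) takes about 7 N. It moves straight in and does not tilt.
- leaf_top (a point): Middle of the upper edge of the aluminium leaf, on its top surface (150 mm up the slope from the hinge).
- jar: Amber jar with a black lid, 64 mm diameter, 85 mm tall, loose on the bench; leave alone. Origin at the centre of its underside.
- weight: Brass laboratory weight, 44 mm diameter, 46 mm tall, loose on the bench; leave alone. Origin at the centre of its underside.
- carton: Closed orange carton 130 by 60 by 40 mm, loose on the bench; leave alone. Origin at the centre of its underside.
Mind the look-alikes: they are no part of the job. There is more than one size of the slide; the one meant has the size given above. Of the things that look like the reader, the larger one is meant.

How it is judged (in metres and radians):
On the way, in this order (a step that is already met when the one before it is completed fails the run):
1. the red vial stands fully down in the one-dot pocket and is let go, while the white vial is not yet in the two-dot pocket (horizontal distance between vial_red and pocket1 below 0.005 m and height (world z) of vial_red below 0.024 m and angle between vial_red's own z axis and vertical below 0.12 rad and contact force between the fingers and vial_red below 0.05 N and horizontal distance between vial_white and pocket2 above 0.03 m), for 0.2 s.
2. the white vial stands fully down in the two-dot pocket and is let go, the red one still in its pocket (horizontal distance between vial_white and pocket2 below 0.005 m and height (world z) of each of vial_white, vial_red below 0.024 m and angle between each of vial_white, vial_red's own z axis and vertical below 0.12 rad and contact force between the fingers and vial_white below 0.05 N and horizontal distance between vial_red and pocket1 below 0.005 m), for 0.2 s.
3. the slide is gripped and lifted off the bench (height (world z) of slide above 0.025 m and contact force between the fingers and slide above 1 N), for 0.2 s.
At the end, for the whole second after the job is handed in: Slide gripped (over 2 N), still, flush on the pad (2.5 mm, 0.05 rad), square (0.15 rad, either way round), centred within 12 mm each way; pad held 3 to 10 mm in. Vials upright (0.12 rad), let go in their own pockets (centre 5 mm, underside below 24 mm) (all of step 2 and z of slide in the frame of pad_face between -0.0025 and 0.0025 m and angle between the z axis of slide and the z axis of pad_face, either way round below 0.05 rad and angle between the x axis of slide and the x axis of pad_face, either way round below 0.15 rad and x of slide in the frame of pad_face between -0.012 and 0.012 m and y of slide in the frame of pad_face between -0.012 and 0.012 m and value of joint pad between 0.003 and 0.01 m and contact force between the fingers and slide above 2 N and linear speed of slide below 0.03 m/s and contact force between the fingers and vial_red below 0.05 N); the arm keeps its last pose, push and grip.
It fails at once if the pad was driven to its stop (value of joint pad above 0.0117 m).
It fails at once if the reader's tilt was shifted (leaf edge moved over 5 mm) (distance of leaf_top from where it was at the start of the episode above 0.005 m).
It fails at once if a bystander was moved over 20 mm (distance of any of jar, weight, carton from where it was at the start of the episode above 0.02 m).
It also fails if it takes over 58 s, if anything falls off the work surface, if the arm or the gripper's body presses on something with over 40 N, if the wrist force passes 120 N, or if a joint passes its speed limit or range.

## Working session

There is one attempt and no reset: what is moved stays moved. The work goes in short steps, Python scripts to look and compute and a shell command to move; the robot and the scene stay as the last step left them, time stands still between calls to the robot, and variables do not carry over. Pictures are saved under pics/ and viewed, and the job is handed in when it is done.

```bash
ls; mkdir -p pics
python3 - <<'E'
from workcell import arm
import cv2
print(arm.get_state(), arm.grip_point_offset)
for n in("scene","top"):
    c=arm.camera(n); cv2.imwrite(f"pics/{n}0.png",c["frame"][:,:,::-1]); print(n,c["vfov"],c["cx"],c["cy"],c["cam_to_world"], [k for k in c])
E
```

```text
pics
{'time': 0.0, 'q': array([-1.41957467e+00,  4.91532479e-01,  1.55953435e+00,  5.60436087e-06,
        1.09169481e+00, -1.05604832e-01]), 'dq': array([-1.89297796e-03, -3.82000065e-04, -2.22079851e-04,  1.17950868e-03,
       -8.25742931e-05,  2.35545850e-04]), 'tau': array([-3.04962614e-04, -6.12647223e+01, -2.58182359e+01,  6.92291977e-02,
        4.82038292e-02, -1.17481432e-04]), 'tool_pos': array([ 158.7349292 , -604.2117469 ,  214.04934277]), 'tool_rot': array([ 2.0850186 ,  0.27045428, -2.0850642 ]), 'force': array([0.39693479, 0.27966214, 0.38182235]), 'torque': array([ 0.01028993,  0.00216246, -0.00522901]), 'gripper_width': 95.46629562826072} -18.8
scene 53.62067198435282 318.1946813930129 235.6059444514526 [[-8.73966842e-03  6.18201457e-01 -7.85971104e-01  1.39662267e+03]
 [ 9.99830272e-01  1.81507666e-02  3.15869795e-03 -3.06186181e+01]
 [ 1.62186898e-02 -7.85810097e-01 -6.18255162e-01  6.82511204e+02]
 [ 0.00000000e+00  0.00000000e+00  0.00000000e+00  1.00000000e+00]] ['frame', 'vfov', 'cx', 'cy', 'cam_to_world']
top 57.805856227100556 328.71274056207477 238.3091031638096 [[-1.97650861e-02 -9.85449570e-01  1.68814947e-01  4.51868963e+02]
 [-9.99787641e-01  2.04659057e-02  2.41228096e-03 -5.77195987e+01]
 [-5.83213201e-03 -1.68731419e-01 -9.85644812e-01  9.33983194e+02]
 [ 0.00000000e+00  0.00000000e+00  0.00000000e+00  1.00000000e+00]] ['frame', 'vfov', 'cx', 'cy', 'cam_to_world']
```

View pics/scene0.png

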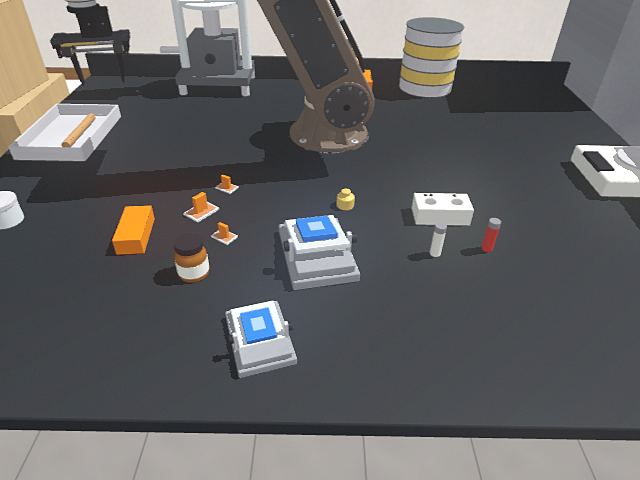

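View pics/top0.png

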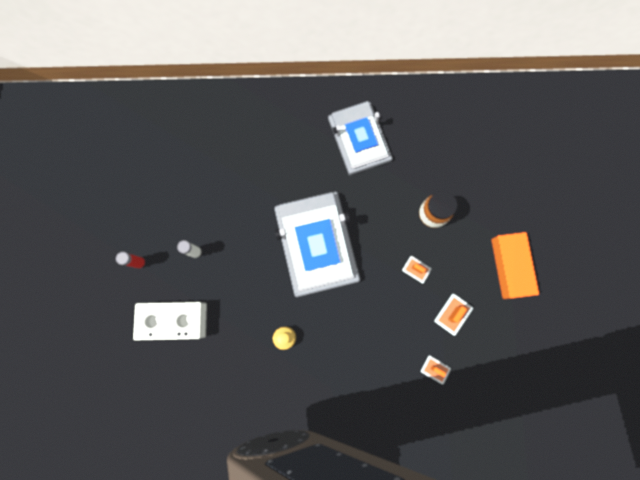

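```bash
cat > h.py <<'E'
import numpy as np, cv2
from workcell import arm
from scipy.spatial.transform import Rotation as R
def cam(n):
    c=arm.camera(n); c['f']=240/np.tan(np.radians(c['vfov'])/2); return c
def ray(c,u,v):
    M=c['cam_to_world']; d=M[:3,:3]@np.array([(u-c['cx'])/c['f'],(v-c['cy'])/c['f'],1]); return M[:3,3],d/np.linalg.norm(d)
def onz(c,u,v,z):
    o,d=ray(c,u,v); return o+d*(z-o[2])/d[2]
def proj(c,p):
    M=c['cam_to_world']; q=M[:3,:3].T@(np.asarray(p,float)-M[:3,3]); return np.array([c['cx']+c['f']*q[0]/q[2],c['cy']+c['f']*q[1]/q[2]])
def tri(c1,uv1,c2,uv2):
    o1,d1=ray(c1,*uv1);o2,d2=ray(c2,*uv2)
    t=np.linalg.lstsq(np.c_[d1,-d2],o2-o1,rcond=None)[0]
    a=o1+d1*t[0];b=o2+d2*t[1]; return (a+b)/2,np.linalg.norm(a-b)
def crop(c,x0,y0,w,h,k,name):
    im=np.ascontiguousarray(c['frame'][y0:y0+h,x0:x0+w,::-1]); im=cv2.resize(im,None,fx=k,fy=k,interpolation=cv2.INTER_CUBIC)
    for i in range(0,w,10):
        cv2.line(im,(i*k,0),(i*k,6 if i%50 else 14),(0,255,255),1)
        if (x0+i)%20==0: cv2.putText(im,str(x0+i),(i*k,24),0,.35,(0,255,255),1)
    for i in range(0,h,10):
        cv2.line(im,(0,i*k),(6,i*k),(0,255,255),1)
        if (y0+i)%20==0: cv2.putText(im,str(y0+i),(8,i*k+4),0,.35,(0,255,255),1)
    cv2.imwrite(name,im)
E
python3 - <<'E'
from h import *
t=cam("top");s=cam("scene")
crop(t,100,220,120,130,6-1,"pics/a.png") 
crop(t,265,185,100,118,5,"pics/b.png")
crop(t,395,240,90,150,4,"pics/c.png")
crop(s,400,180,110,85,7,"pics/d.png")
crop(s,270,205,95,85,7,"pics/e.png")
crop(s,170,165,90,90,6,"pics/f.png")
E
```

```text
(no output)
```

View pics/a.png

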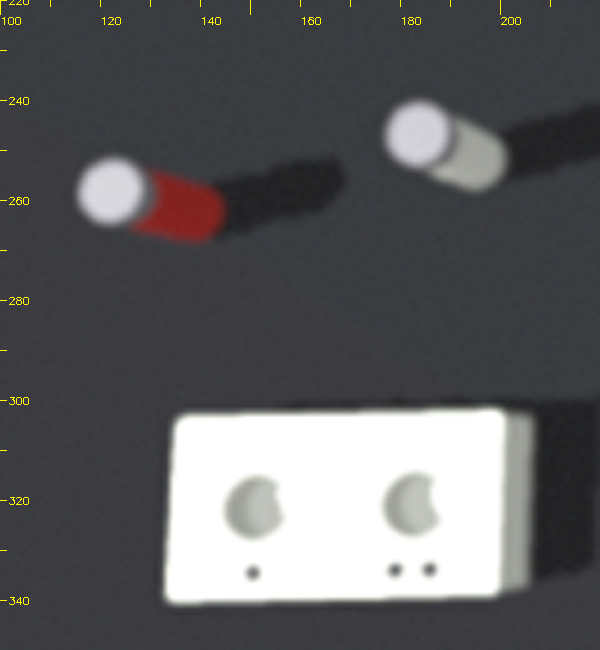

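View pics/b.png

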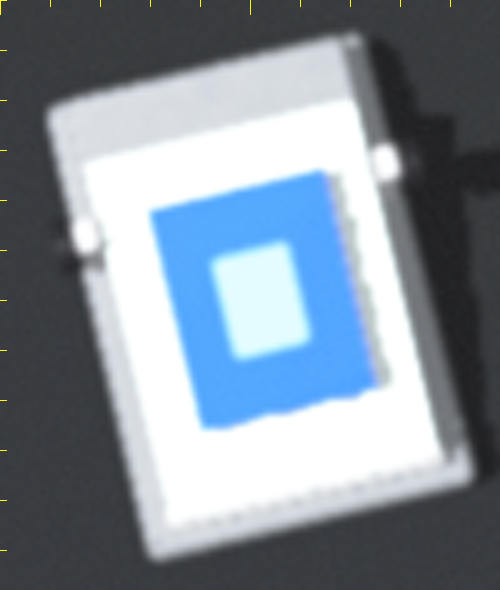

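View pics/c.png

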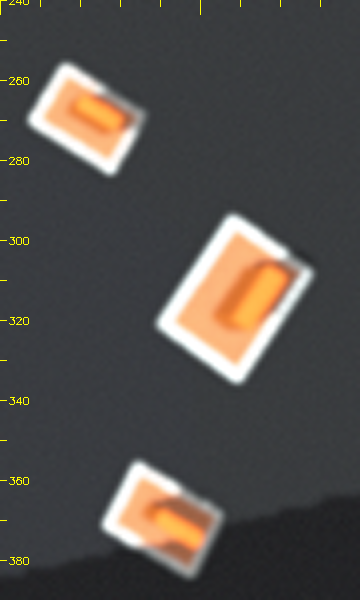

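View pics/d.png

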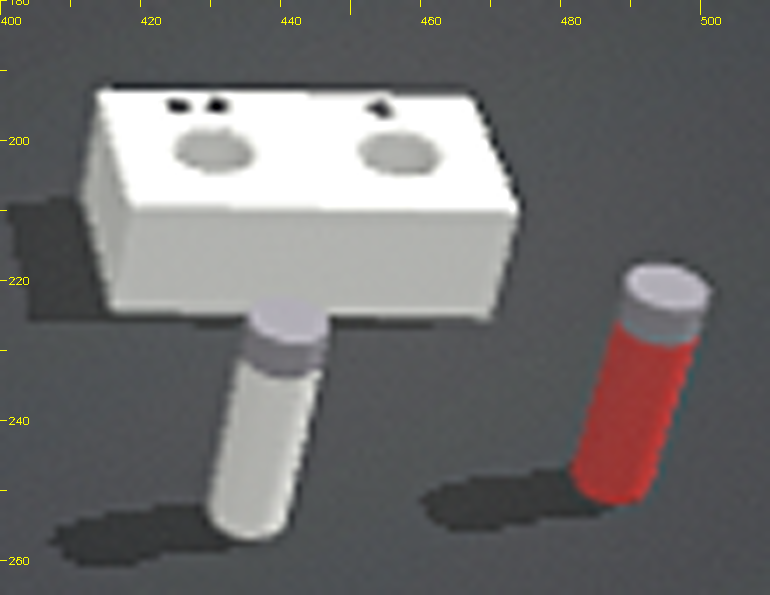

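View pics/e.png

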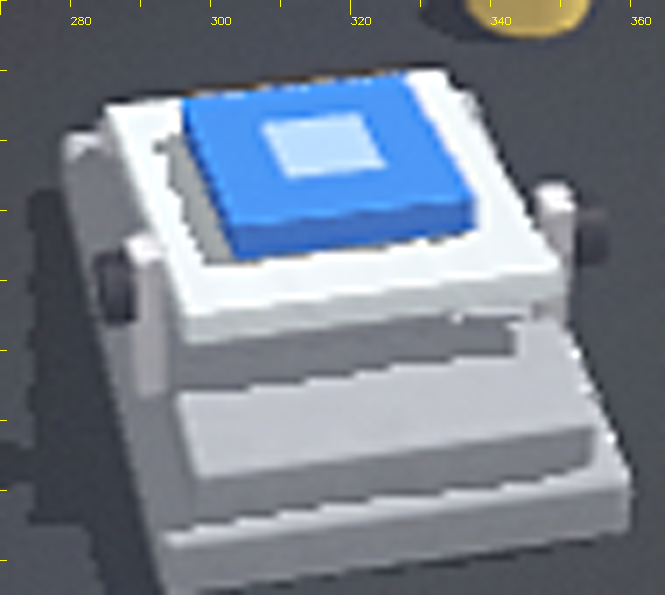

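View pics/f.png

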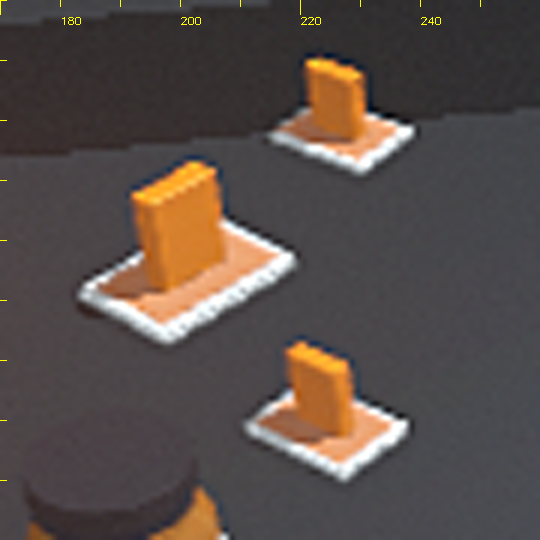

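```bash
cat > fit.py <<'E'
from h import *
from scipy.optimize import least_squares as LS
t=cam("top");s=cam("scene")
def fit(model,obs,p0):
    f=lambda p:np.concatenate([proj(c,model(p,X))-np.array(uv) for c,X,uv in obs])
    r=LS(f,p0,loss='soft_l1',f_scale=1.0); return r
def rect(p,X): # x,y,yaw planar with z in X
    c,n=np.cos(p[2]),np.sin(p[2]); return [p[0]+c*X[0]-n*X[1],p[1]+n*X[0]+c*X[1],X[2]]
# rack
ob=[]
K=[(35,65,45),(35,-65,45),(-35,-65,45),(-35,65,45)]
for X,uv in zip(K,[(135,303),(200.6,301.8),(200,339.4),(133,340.4)]): ob.append((t,X,uv))
for X,uv in zip([(-35,-65,45),(-35,65,45),(35,65,45),(35,-65,45)],[(413.9,192.9),(467.3,193.7),(474,210.3),(418.7,209.6)]): ob.append((s,X,uv))
r=fit(rect,ob,[460,150,0]);print('rack',r.x.round(3),r.fun.round(1))
for n,y in(('p1',32),('p2',-32)):print(n,np.round(rect(r.x,(0,y,45)),1))
for n,a,b in(('red',(122.4,258.2),(495.3,221)),('white',(183.6,246.8),(441.3,225.9))):
    print(n,onz(t,*a,80).round(1),onz(s,*b,80).round(1),tri(t,a,s,b))
# slide: long axis
ob=[]
top=[(453.25,293.5),(473.25,308),(454.5,336),(434.25,320.5)]
P=[onz(t,*u,6) for u in top];print('slide corners',np.round(P,1),[np.linalg.norm(P[i]-P[i-1]).round(1) for i in range(4)])
for X,uv in zip([(35,25,3),(35,-25,3),(-35,-25,3),(-35,25,3)],top): ob.append((t,X,uv))
ob.append((t,(0,0,50),(460.5,314.2)));ob.append((s,(0,0,50),(199.2,195)))
for X,uv in zip([(-35,-25,3),(-35,25,3),(35,25,3),(35,-25,3)][0:0],[]):pass
c=np.mean(P,0); d=P[0]-P[3]
best=fit(rect,ob,[c[0],c[1],np.arctan2(d[1],d[0])]);print('slide',best.x.round(3),best.fun.round(1))
for X in [(35,25,3),(35,-25,3),(-35,-25,3),(-35,25,3)]:print('  scene pred',proj(s,rect(best.x,X)).round(1))
# reader leaf: p=x,y,z(pad centre),yaw,tilt, so
def leaf(p,X):
    Rm=R.from_euler('z',p[3])*R.from_euler('y',-p[4]); return np.array(p[:3])+Rm.apply(np.array(X,float)+[p[5] if X[2]<-1 else 0,0,0])
a,b=47,37
C=[(a,b,0),(a,-b,0),(-a,-b,0),(-a,b,0)]
ob=[(t,X,uv) for X,uv in zip(C,[(295,227.4),(330,219),(340.2,262.6),(305.4,271)])]
# scene: back-left=-x,-y
ob+=[(s,X,uv) for X,uv in zip([(-a,-b,0),(-a,b,0),(a,b,0),(a,-b,0)],[(296.1,219.3),(328,215.3),(338,233.3),(302.9,237.9)])]
a,b=75,56
ob+=[(t,X,(265+u/5,185+v/5)) for X,(u,v) in zip([(a,b,-14),(a,-b,-14),(-a,b,-14)],[(83,162),(355,100),(165,525)])]
ob+=[(s,X,(270+u/7,205+v/7)) for X,(u,v) in zip([(-a,-b,-14),(-a,b,-14),(a,b,-14),(a,-b,-14)],[(105,105),(445,70),(563,268),(188,318)])]
ob+=[(t,(0,0,0),(317.2,245.2)),(s,(0,0,0),(270+324/7,205+145/7))]
r=fit(leaf,ob,[550,-50,100,0.2,0.35,0]);print('leaf',r.x.round(3));print(r.fun.reshape(-1,2).round(1).tolist())
print('cov sd',np.sqrt(np.diag(np.linalg.inv(r.jac.T@r.jac))).round(3))
h=leaf(r.x,(-75,0,-14));print('leaf low edge',h, 'high',leaf(r.x,(75,0,-14)))
E
python3 fit.py
```

```text
rack [4.42740e+02 2.73235e+02 1.00000e-03] [ 0.8  0.7 -0.8  0.6 -1.2 -1.7  0.9 -1.3  0.4 -0.2 -0.4 -0.1 -0.1 -0.4
  0.1 -0.7]
p1 [442.7 305.2  45. ]
p2 [442.8 241.2  45. ]
red [566.6 354.2  80. ] [568.5 354.1  80. ] (array([566.78735217, 354.85495566,  78.75476387]), np.float64(0.044494499426217214))
white [587.  233.5  80. ] [589.7 233.3  80. ] (array([587.27577045, 234.10964715,  78.18929911]), np.float64(0.0168073166470377))
slide corners [[ 486.9 -316.6    6. ]
 [ 455.8 -356.5    6. ]
 [ 399.  -313.2    6. ]
 [ 431.6 -273.1    6. ]] [np.float64(70.4), np.float64(50.6), np.float64(71.4), np.float64(51.7)]
slide [ 443.401 -315.576   -0.663] [ 0.   0.3 -0.3  0.1 -0.2 -0.8  0.3  0.1 -0.2  0.2 -0.6 -0. ]
  scene pred [196.9 221.4]
  scene pred [183.4 213.6]
  scene pred [205.5 201.2]
  scene pred [218.9 208.5]
leaf [ 5.85893e+02 -3.20190e+01  7.05890e+01  2.16000e-01  2.10000e-01
 -4.33600e+00]
[[-1.3, -0.6], [-0.4, -0.7], [0.1, 1.1], [-0.8, 1.3], [-0.5, -0.1], [0.2, 0.3], [0.3, 0.2], [0.2, -0.3], [0.5, 0.2], [-0.3, -0.0], [1.3, -1.0], [0.3, 0.0], [-0.4, -0.3], [-0.2, 0.2], [-0.7, -0.3], [-0.1, 0.1], [-0.1, 0.4]]
cov sd [1.072 0.601 1.039 0.009 0.014 1.594]
leaf low edge [512.96725197 -48.03937314  40.33355015] high [656.24521821 -16.56395362  71.65003711]
```

```bash
cat >> h.py <<'E'
def down(psi):
    x=np.array([0,0,-1.]);y=np.array([np.cos(psi),np.sin(psi),0]);return R.from_matrix(np.c_[x,y,np.cross(x,y)])
def go(pos,Rt=None):
    st=arm.get_state(); R0=R.from_rotvec(st['tool_rot']); Rt=Rt or R0
    d=R0.inv().apply(np.array(pos,float)-st['tool_pos']); w=(R0.inv()*Rt).as_rotvec()
    print('row',d.round(1).tolist(),w.round(4).tolist(),'| t',round(st['time'],2),'pos',st['tool_pos'].round(1),'w',round(st['gripper_width'],1),'F',st['force'].round(2))
E
python3 - <<'E'
from h import *
st=arm.get_state();Rm=R.from_rotvec(st['tool_rot']).as_matrix();print(Rm.round(3))
t=cam("top")
print('pocket mouths',onz(t,151,321.4,45),onz(t,182.8,320.8,45),'dots',onz(t,150.5,334.6,45),onz(t,179,334,45),onz(t,186,333.9,45))
print('small slides',onz(t,416.5,269.5,3),onz(t,435.5,370,3),'weight',onz(t,284,338,46))
for psi in (0,1.57,-1.57,3.14): go([500,-400,230],down(psi))
E
```

```text
[[-0.     0.254 -0.967]
 [ 0.    -0.967 -0.254]
 [-1.    -0.    -0.   ]]
pocket mouths [441.83150776 305.61494892  45.        ] [441.7584033  241.50853238  45.        ] dots [415.83784366 305.33631416  45.        ] [415.89914409 248.17404833  45.        ] [415.82133357 234.13343977  45.        ]
small slides [ 539.58319801 -242.27263453    3.        ] [ 331.19152367 -270.23580077    3.        ] weight [404.03726153  37.64237659  46.        ]
row [-15.4, -111.1, -382.0] [-1.3141, -0.0001, 0.0001] | t 0.35 pos [ 158.8 -604.5  214.5] w 95.1 F [ 0.42 -0.39  1.17]
row [-15.4, -111.1, -382.0] [-2.8841, -0.0002, -0.0] | t 0.35 pos [ 158.8 -604.5  214.5] w 95.1 F [ 0.42 -0.39  1.17]
row [-15.4, -111.1, -382.0] [0.2559, -0.0, 0.0002] | t 0.35 pos [ 158.8 -604.5  214.5] w 95.1 F [ 0.42 -0.39  1.17]
row [-15.4, -111.1, -382.0] [1.8291, 0.0001, 0.0002] | t 0.35 pos [ 158.8 -604.5  214.5] w 95.1 F [ 0.42 -0.39  1.17]
```

```bash
python3 -m creep '[[-15,-111,-382,-1.314,0,0],[-15,-111,-382,-1.314,0,0],[-15,-111,-382,-1.314,0,0],[-15,-111,-382,-1.314,0,0],[-15,-111,-382,-1.314,0,0],[-15,-111,-382,-1.314,0,0],[-15,-111,-382,-1.314,0,0],[-15,-111,-382,-1.314,0,0]]' 0.6
python3 - <<'E'
from h import *
go([580,100,230],down(0));go([567,354.5,170],down(0)); print(arm.get_state()['q'])
E
```

```text
time: 1.15
tool_pos: [501.7, -398.6, 229.7]
tool_rot: [1.288, 1.156, -1.288]
force: [0.1, -0.4, -0.7]
gripper_width: 57.1
row [-0.2, 24.2, -504.2] [-0.1076, -0.0, -0.0002] | t 1.15 pos [ 501.7 -398.6  229.7] w 57.1 F [ 0.12 -0.43 -0.65]
row [59.8, -16.0, -755.8] [-0.1076, -0.0, -0.0002] | t 1.15 pos [ 501.7 -398.6  229.7] w 57.1 F [ 0.12 -0.43 -0.65]
[-7.74447213e-01  5.00276554e-01  1.49900880e+00  1.26198921e-04
  1.14220665e+00 -6.66896751e-01]
```

```bash
python3 -m creep '[[0,24,-504,-0.1076,0,0],[0,24,-504,-0.1076,0,0],[0,24,-504,-0.1076,0,0],[0,24,-504,-0.1076,0,0],[0,24,-504,-0.1076,0,0],[0,24,-504,-0.1076,0,0],[0,24,-504,-0.1076,0,0],[0,24,-504,-0.1076,0,0]]' 0.6
python3 - <<'E'
from h import *
go([567,354.5,150],down(0))
E
```

```text
time: 1.95
tool_pos: [563.0, -3.0, 229.9]
tool_rot: [1.21, 1.209, -1.209]
force: [1.1, -1.0, -0.3]
gripper_width: 57.1
row [79.9, 3.9, -357.5] [-0.0001, 0.0, -0.0006] | t 1.95 pos [563.   -3.  229.9] w 57.1 F [ 1.11 -0.95 -0.34]
```

```bash
python3 -m creep '[[80,4,-357.5,0,0,0],[80,4,-357.5,0,0,0],[80,4,-357.5,0,0,0],[80,4,-357.5,0,0,0],[80,4,-357.5,0,0,0],[80,4,-357.5,0,0,0],[80,4,-357.5,0,0,0],[80,4,-357.5,0,0,0]]'
python3 - <<'E'
from h import *
go([567,354.5,42],down(0))
t=cam("top");s=cam("scene")
crop(t,80,220,130,90,6,"pics/g.png");crop(s,440,150,110,110,5,"pics/g2.png")
E
```

```text
time: 2.75
tool_pos: [566.1, 358.2, 148.5]
tool_rot: [1.207, 1.211, -1.208]
force: [-1.2, -0.5, 0.5]
gripper_width: 57.2
row [106.5, 1.0, 3.7] [0.0028, 0.0001, 0.0005] | t 2.75 pos [566.1 358.2 148.5] w 57.2 F [-1.15 -0.49  0.46]
```

View pics/g2.png

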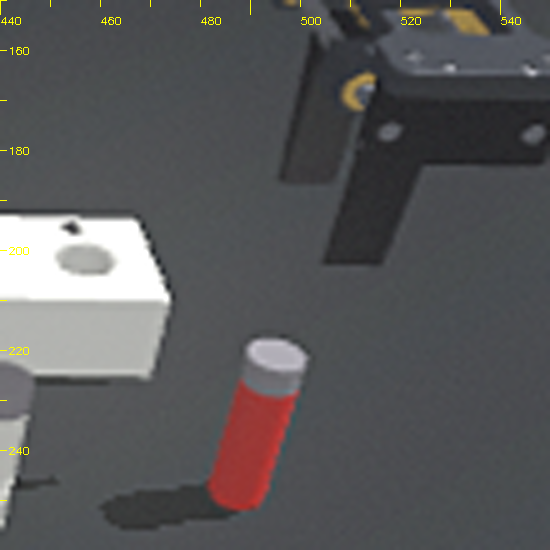

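Run:
```python
from h import *
s=cam("scene");st=arm.get_state();p=st['tool_pos'];print(p)
for dy in(-10,10):
  for dx in (28.6,40.6): print(dx,dy,proj(s,p+[dx,dy,0]))
  for dx in (-40.6,-28.6): print(dx,dy,proj(s,p+[dx,dy,0]))
go([567,354.5,42],down(0))
```

```text
[566.6840313  354.73491325 149.39617642]
28.6 -10 [502.91708473 201.17328484]
40.6 -10 [504.69637368 204.53572186]
-40.6 -10 [493.30167597 183.00242714]
-28.6 -10 [494.89454062 186.01256613]
28.6 10 [512.79014939 201.35500376]
40.6 10 [514.66721199 204.71901922]
-40.6 10 [502.64632227 183.17554011]
-28.6 10 [504.32672832 186.18711359]
row [107.4, 0.3, 0.2] [0.0016, 0.0007, 0.0003] | t 2.9 pos [566.7 354.7 149.4] w 57.1 F [-0.79  0.72 -0.17]
```

View pics/g.png

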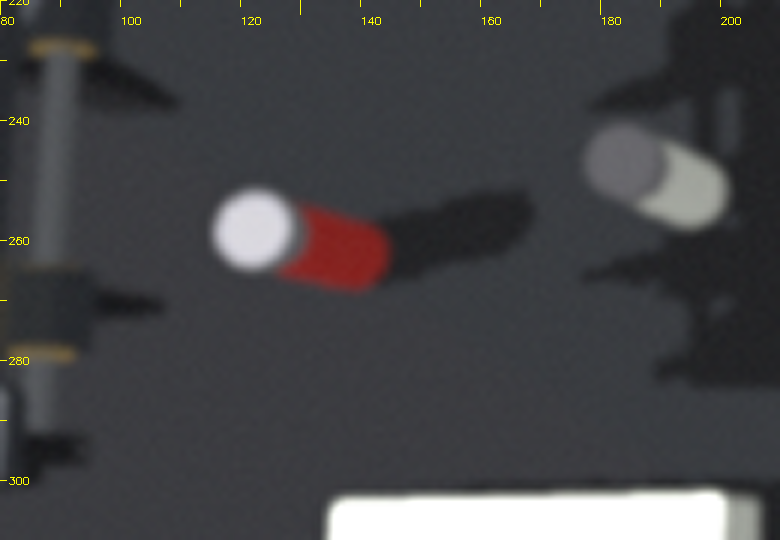

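```bash
python3 -m creep '[[50,0,0,0,0,0],[90,0,0,0,0,0],[107,0,0,0,0,0],[107,0,0,0,0,0],[107,0,0,0,0,0]]'
python3 -m creep '[[0,0,0,0,0,0],[0,0,0,0,0,0],[0,0,0,0,0,0],[0,0,0,0,0,0],[0,0,0,0,0,0]]' 0
python3 - <<'E'
from h import *
t=cam("top");s=cam("scene")
crop(t,80,220,130,90,6,"pics/h.png");crop(s,440,150,110,110,5,"pics/h2.png")
go([442.3,305.4,170],down(0))
E
```

```text
time: 3.4
tool_pos: [567.6, 353.5, 43.6]
tool_rot: [1.209, 1.209, -1.209]
force: [-0.9, -0.5, 0.1]
gripper_width: 57.3
time: 3.9
tool_pos: [567.6, 353.6, 43.9]
tool_rot: [1.209, 1.208, -1.208]
force: [0.2, 0.1, 3.9]
gripper_width: 23.6
row [-126.3, -125.2, 48.3] [0.0002, 0.0002, -0.001] | t 4.0 pos [567.6 353.7  43.9] w 23.2 F [0.57 0.23 3.8 ]
```

View pics/h2.png

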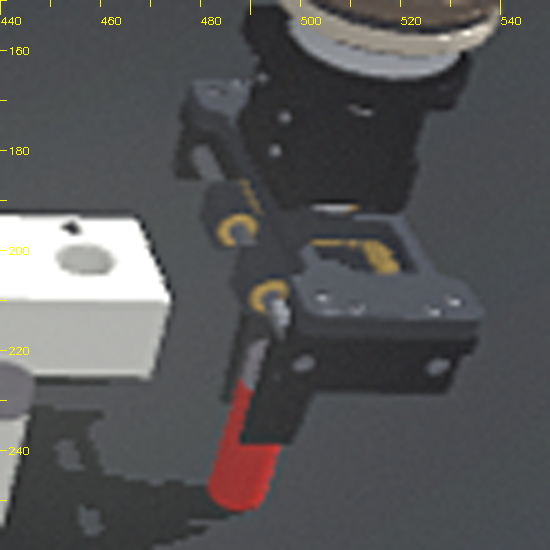

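Run:
```python
from h import *
s=cam("scene");p=arm.get_state()['tool_pos']
for dx in(12,24): print(dx,[proj(s,p+[dx,dy,0]).round(1) for dy in(-10,0,10)])
print(proj(s,[567,354.2,0]),proj(s,[567,354.2,80]))
```

```text
12 [array([487.9, 237.2]), array([492.5, 237.3]), array([497. , 237.4])]
24 [array([489.4, 240.7]), array([494. , 240.8]), array([498.6, 240.9])]
[486.44366144 249.04830547] [495.15688185 220.59189806]
```

```bash
python3 -m creep '[[-50,0,0,0,0,0],[-80,-30,10,0,0,0],[-80,-80,30,0,0,0],[-80,-125.3,48.7,0,0,0],[-80,-125.3,48.7,0,0,0],[-80,-125.3,48.7,0,0,0],[-80,-125.3,48.7,0,0,0]]'
python3 - <<'E'
from h import *
go([442.3,305.0,92],down(0))
t=cam("top");s=cam("scene")
crop(t,100,220,140,130,5,"pics/i.png");crop(s,400,130,120,110,6,"pics/i2.png")
E
```

```text
time: 4.75
tool_pos: [443.5, 305.5, 124.0]
tool_rot: [1.21, 1.208, -1.207]
force: [0.1, 0.5, -0.1]
gripper_width: 23.8
row [32.0, -1.3, 0.5] [0.0002, -0.0004, -0.0023] | t 4.75 pos [443.5 305.5 124. ] w 23.8 F [ 0.1   0.46 -0.13]
```

View pics/i2.png

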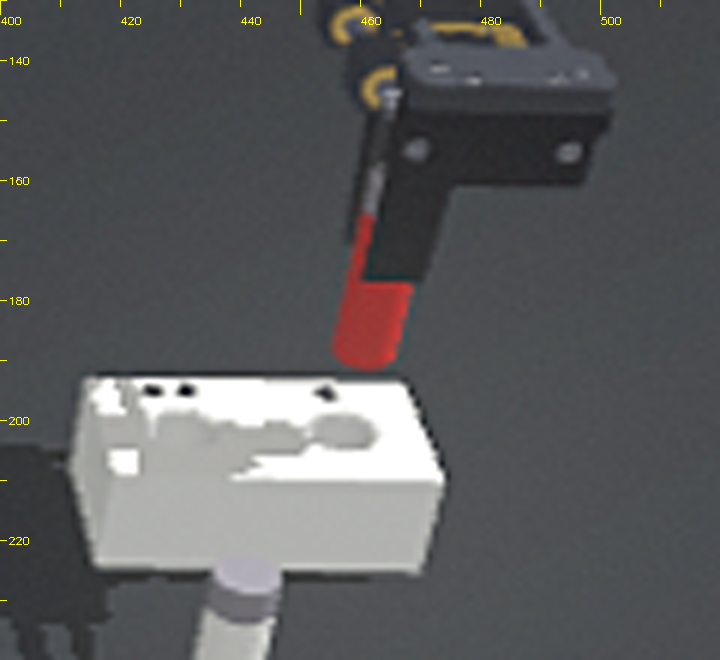

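View pics/i.png

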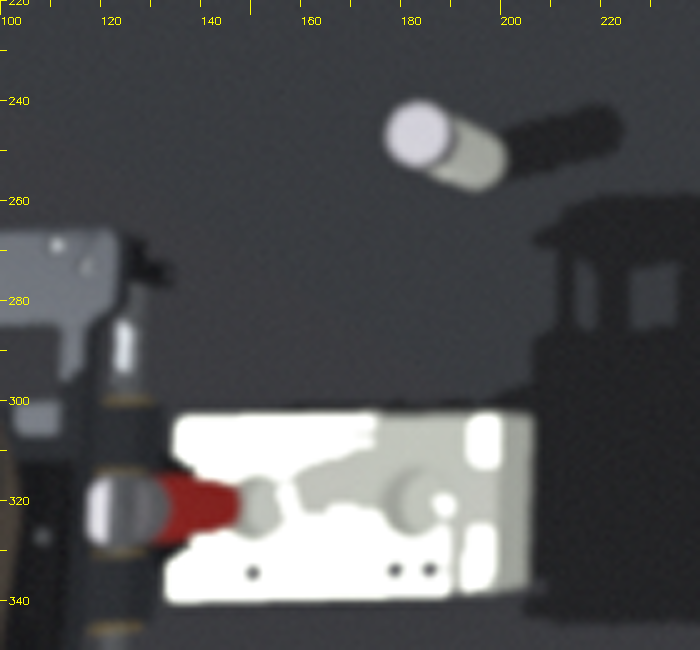

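Run:
```python
from h import *
s=cam("scene");t=cam("top");p=arm.get_state()['tool_pos'];print(p)
b=np.array([p[0],p[1]+.6,p[2]-43.9])
a=np.linspace(0,2*np.pi,73)
for n,c in(('s',s),('t',t)):
  q=np.array([proj(c,b+[12*np.cos(x),12*np.sin(x),0]) for x in a]);print(n,proj(c,b),q.min(0),q.max(0))
  q=np.array([proj(c,[442.3+14*np.cos(x),305.4+14*np.sin(x),45]) for x in a]);print(n,'pocket',q.min(0),q.max(0))
```

```text
[443.02272292 305.18178261 123.40389388]
s [459.7722064  189.28885247] [454.59051543 186.56446748] [464.97419552 192.05937159]
s pocket [450.75390151 198.00182201] [462.62454496 204.51956596]
t [143.65898885 321.12603922] [137.46267968 314.83371227] [149.8531232  327.44873135]
t pocket [144.17015127 314.10617329] [158.06322941 328.25426243]
```

```bash
cat >> h.py <<'E'
def ov(c,x0,y0,w,h,k,name,circs):
    im=np.ascontiguousarray(c['frame'][y0:y0+h,x0:x0+w,::-1]); im=cv2.resize(im,None,fx=k,fy=k,interpolation=cv2.INTER_CUBIC)
    a=np.linspace(0,2*np.pi,73)
    for (ctr,r) in circs:
        q=np.array([proj(c,np.array(ctr)+[r*np.cos(x),r*np.sin(x),0]) for x in a])
        q=((q-[x0,y0]+.5)*k).round().astype(int); cv2.polylines(im,[q.reshape(-1,1,2)],True,(0,255,0),1)
    cv2.imwrite(name,im)
E
python3 - <<'E'
from h import *
s=cam("scene");t=cam("top");p=arm.get_state()['tool_pos'];print(p)
C=[((p[0],p[1]+.6,p[2]-43.9),12),((442.3,305.4,45),14),((442.3,241.4,45),14),((587.5,233.5,80),12),((587.5,233.5,0),12)]
ov(s,410,150,70,110,7-2,"pics/j.png",C);ov(t,110,230,100,120,5,"pics/j2.png",C)
a=cv2.imread("pics/j.png");b=cv2.imread("pics/j2.png");H=600
a=cv2.resize(a,(int(a.shape[1]*H/a.shape[0]),H));cv2.imwrite("pics/j3.png",np.hstack([a[:,:380],cv2.resize(b,(416,500)) .__class__(0) if False else np.vstack([cv2.resize(b,(416,500)),np.zeros((100,416,3),np.uint8)])]))
E
```

```text
[442.67719301 305.04631788 123.40786931]
```

View pics/j3.png

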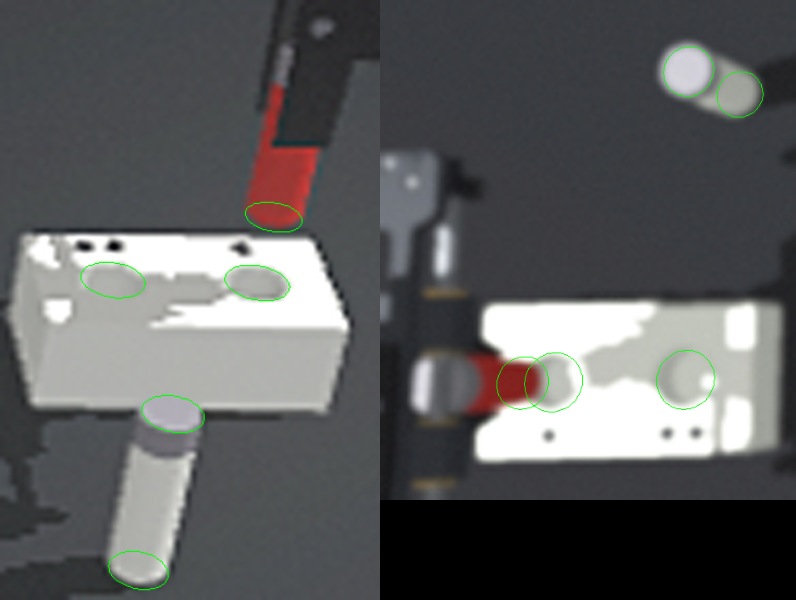

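```bash
python3 -m creep '[[29,0,0,0,0,0],[29,0,0,0,0,0],[29,0,0,0,0,0],[29,0,0,0,0,0]]'
cat > look.py <<'E'
import sys
from h import *
px,py,n,dz=float(sys.argv[1]),float(sys.argv[2]),sys.argv[3],float(sys.argv[4])
s=cam("scene");t=cam("top");p=arm.get_state()['tool_pos'];print(p)
C=[((p[0],p[1],p[2]-dz),12),((px,py,45),14)]
u,v=proj(s,(px,py,60)).astype(int);ov(s,u-25,v-35,50,60,10,"pics/x1.png",C)
u,v=proj(t,(px,py,60)).astype(int);ov(t,u-25,v-25,36,50,8,"pics/x2.png",C)
a=cv2.imread("pics/x1.png");b=cv2.imread("pics/x2.png");b=np.vstack([b,np.zeros((200,b.shape[1],3),np.uint8)]);cv2.imwrite(n,np.hstack([a,b]))
E
python3 look.py 442.3 305.4 pics/k.png 43.9
```

```text
time: 5.45
tool_pos: [443.1, 305.2, 95.2]
tool_rot: [1.21, 1.208, -1.208]
force: [-0.5, 0.4, -0.6]
gripper_width: 23.6
[443.0445019  305.21652433  95.28733948]
```

View pics/k.png

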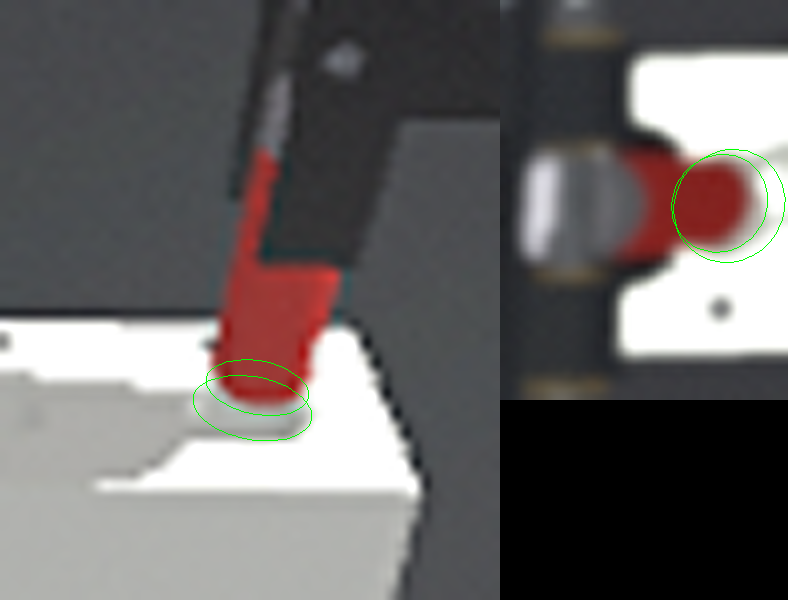

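```bash
python3 -m creep '[[0,-0.5,1,0,0,0],[6,-0.5,1,0,0,0],[12,-0.5,1,0,0,0],[16,-0.5,1,0,0,0],[16,-0.5,1,0,0,0]]'
python3 look.py 442.3 305.4 pics/l.png 43.9
```

```text
time: 6.05
tool_pos: [442.3, 304.0, 78.5]
tool_rot: [1.209, 1.209, -1.209]
force: [0.5, -0.2, -1.1]
gripper_width: 23.6
[442.54052056 304.20924784  79.08410068]
```

View pics/l.png

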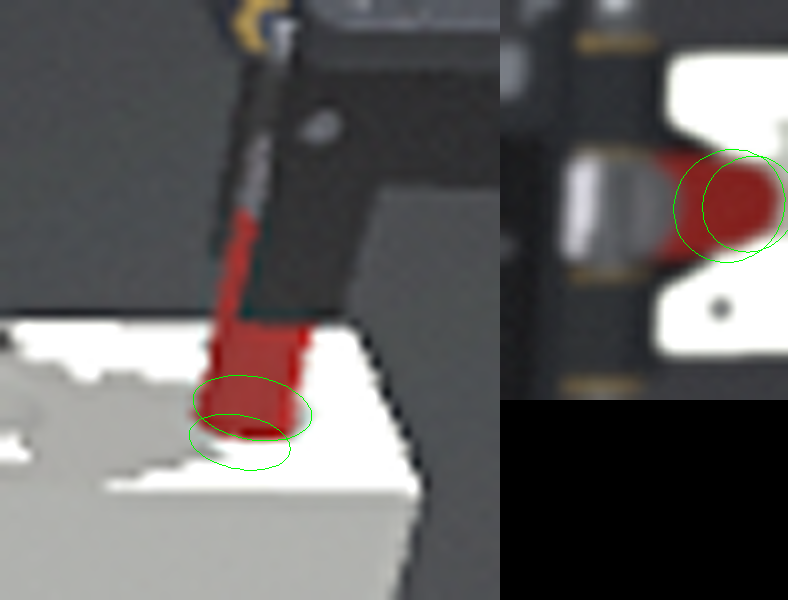

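```bash
python3 -m creep '[[6,0,0,0,0,0],[12,0,0,0,0,0],[14.5,0,0,0,0,0],[14.5,0,0,0,0,0],[14.5,0,0,0,0,0]]'
```

```text
time: 6.65
tool_pos: [442.5, 304.2, 64.4]
tool_rot: [1.21, 1.208, -1.208]
force: [-0.0, 0.1, -0.4]
gripper_width: 23.5
```

```bash
python3 -m creep '[[0.5,0,0,0,0,0],[0.5,0,0,0,0,0],[0.5,0,0,0,0,0],[0.5,0,0,0,0,0]]' 0.5
python3 -m creep '[[-50,0,0,0,0,0],[-95,0,0,0,0,0],[-95,0,0,0,0,0],[-95,0,0,0,0,0]]'
python3 - <<'E'
from h import *
go([587.5,233,150],down(0))
s=cam("scene");ov(s,400,130,120,100,6,"pics/m.png",[((442.5,305.2,100),12)])
E
```

```text
time: 7.05
tool_pos: [442.6, 304.2, 64.0]
tool_rot: [1.21, 1.208, -1.208]
force: [-0.6, 1.0, -0.2]
gripper_width: 46.3
time: 7.45
tool_pos: [442.6, 304.3, 159.8]
tool_rot: [1.211, 1.208, -1.206]
force: [-0.8, 0.5, 0.0]
gripper_width: 47.7
row [10.2, 144.9, 71.3] [0.0002, -0.0009, -0.0032] | t 7.45 pos [442.6 304.3 159.8] w 47.7 F [-0.75  0.5   0.01]
```

View pics/m.png

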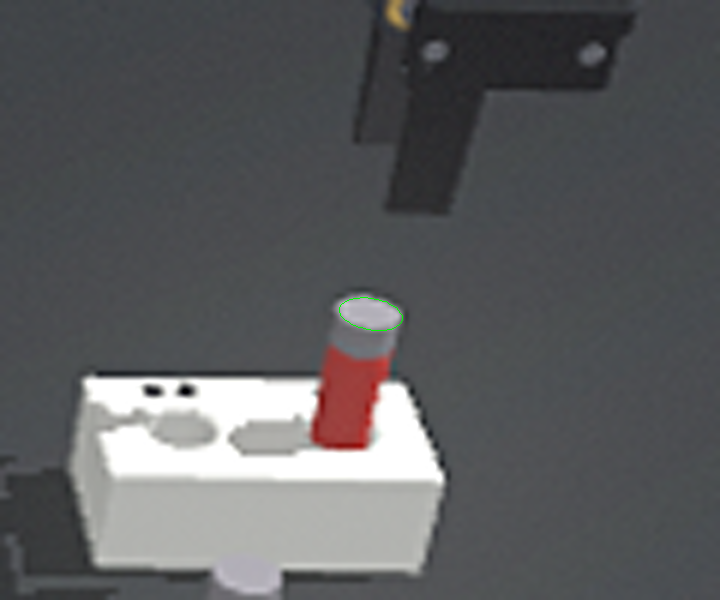

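```bash
python3 -m creep '[[10,145,71.4,0,0,0],[10,145,71.4,0,0,0],[10,145,71.4,0,0,0],[10,145,71.4,0,0,0],[10,145,71.4,0,0,0],[10,145,71.4,0,0,0]]'
python3 - <<'E'
from h import *
go([587.5,232.9,43.5],down(0))
E
```

```text
time: 8.1
tool_pos: [585.9, 232.9, 147.8]
tool_rot: [1.208, 1.21, -1.21]
force: [0.5, 0.5, -1.0]
gripper_width: 47.6
row [104.3, 1.7, -0.1] [0.0001, 0.0006, 0.0012] | t 8.1 pos [585.9 232.9 147.8] w 47.6 F [ 0.53  0.46 -0.97]
```

```bash
python3 -m creep '[[50,1.7,0,0,0,0],[90,1.7,0,0,0,0],[104.5,1.7,0,0,0,0],[104.5,1.7,0,0,0,0],[104.5,1.7,0,0,0,0]]'
python3 -m creep '[[0,0,0,0,0,0],[0,0,0,0,0,0],[0,0,0,0,0,0],[0,0,0,0,0,0],[0,0,0,0,0,0]]' 0
python3 - <<'E'
from h import *
go([442.3,240.2,124],down(0))
E
```

```text
time: 8.6
tool_pos: [587.7, 233.5, 44.8]
tool_rot: [1.208, 1.209, -1.209]
force: [0.1, 0.4, 0.6]
gripper_width: 47.7
time: 9.1
tool_pos: [588.0, 233.6, 45.6]
tool_rot: [1.209, 1.209, -1.208]
force: [-1.1, -0.4, 6.7]
gripper_width: 23.4
row [-78.6, -145.6, -6.7] [0.0008, -0.0002, -0.0011] | t 9.1 pos [588.  233.6  45.6] w 23.4 F [-1.13 -0.38  6.7 ]
```

```bash
python3 -m creep '[[-50,0,0,0,0,0],[-80,-40,-2,0,0,0],[-80,-90,-5,0,0,0],[-80,-145.6,-7.3,0,0,0],[-80,-145.6,-7.3,0,0,0],[-80,-145.6,-7.3,0,0,0],[-80,-145.6,-7.3,0,0,0]]'
python3 - <<'E'
from h import *
go([442.4,240.8,95],down(0))
E
```

```text
time: 9.8
tool_pos: [443.5, 241.0, 125.6]
tool_rot: [1.21, 1.208, -1.207]
force: [-0.6, 0.4, -0.5]
gripper_width: 23.7
row [30.6, -1.2, 0.2] [0.0007, -0.0006, -0.0023] | t 9.8 pos [443.5 241.  125.6] w 23.7 F [-0.55  0.43 -0.53]
```

```bash
python3 -m creep '[[28,-1.0,0,0,0,0],[28,-1.0,0,0,0,0],[28,-1.0,0,0,0,0],[28,-1.0,0,0,0,0]]'
python3 look.py 442.3 241.4 pics/n.png 45
```

```text
time: 10.2
tool_pos: [443.4, 241.0, 98.1]
tool_rot: [1.211, 1.208, -1.207]
force: [-1.1, 0.0, -0.9]
gripper_width: 23.6
[443.1694374  241.09893436  98.29835107]
```

View pics/n.png

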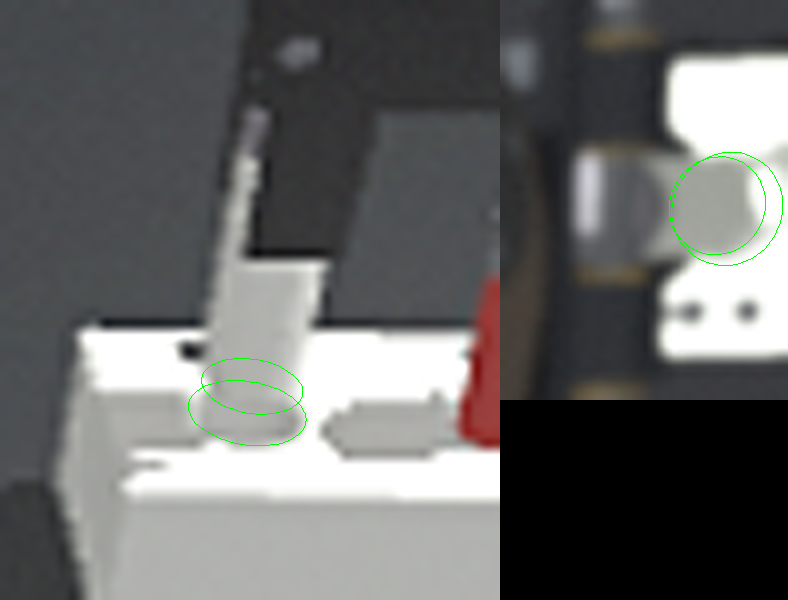

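```bash
python3 -m creep '[[6,-0.6,0.2,0,0,0],[12,-0.6,0.2,0,0,0],[18,-0.6,0.2,0,0,0],[18,-0.6,0.2,0,0,0]]'
python3 -m creep '[[6,0,0,0,0,0],[11,0,0,0,0,0],[15,0,0,0,0,0],[15,0,0,0,0,0],[15,0,0,0,0,0]]'
```

```text
time: 10.7
tool_pos: [442.2, 240.7, 79.4]
tool_rot: [1.21, 1.208, -1.207]
force: [-0.4, 0.5, -0.8]
gripper_width: 23.7
time: 11.2
tool_pos: [442.2, 240.8, 64.6]
tool_rot: [1.21, 1.208, -1.207]
force: [-2.4, -0.2, 7.2]
gripper_width: 23.4
```

```bash
python3 -m creep '[[0,0,0,0,0,0],[0,0,0,0,0,0],[0,0,0,0,0,0],[0,0,0,0,0,0]]' 0.5
python3 -m creep '[[-50,0,0,0,0,0],[-100,0,0,0,0,0],[-130,0,0,0,0,0],[-130,0,0,0,0,0],[-130,0,0,0,0,0]]'
python3 - <<'E'
from h import *
ps=-0.663-np.pi/2
go([520,-50,220],down(ps)); go([443.4,-315.6,120],down(ps))
s=cam("scene");ov(s,400,130,120,100,6,"pics/o.png",[((442.5,305.2,100),12),((442.5,241.2,100),12)])
E
```

```text
time: 11.6
tool_pos: [442.2, 240.8, 64.5]
tool_rot: [1.21, 1.208, -1.207]
force: [-0.7, 0.2, 0.4]
gripper_width: 46.3
time: 12.1
tool_pos: [441.9, 240.7, 194.6]
tool_rot: [1.211, 1.208, -1.206]
force: [0.2, -0.2, -0.3]
gripper_width: 47.5
row [-25.4, 78.0, 290.8] [2.2343, -0.0037, -0.0006] | t 12.1 pos [441.9 240.7 194.6] w 47.5 F [ 0.18 -0.24 -0.31]
row [74.1, 1.0, 556.4] [2.2343, -0.0037, -0.0006] | t 12.1 pos [441.9 240.7 194.6] w 47.5 F [ 0.18 -0.24 -0.31]
```

View pics/o.png

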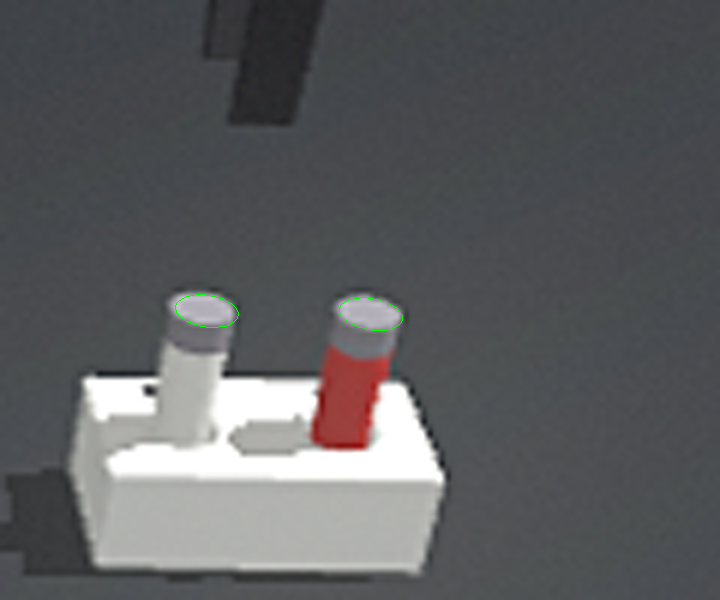

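```bash
python3 -m creep '[[-25,78,291,2.234,0,0],[-25,78,291,2.234,0,0],[-25,78,291,2.234,0,0],[-25,78,291,2.234,0,0],[-25,78,291,2.234,0,0],[-25,78,291,2.234,0,0],[-25,78,291,2.234,0,0]]'
python3 - <<'E'
from h import *
ps=-0.663-np.pi/2
go([443.4,-315.6,160],down(ps)); print(arm.get_state()['q'])
E
```

```text
time: 12.85
tool_pos: [520.5, -55.1, 217.3]
tool_rot: [1.935, 0.505, -1.935]
force: [-1.3, 0.8, 0.6]
gripper_width: 47.7
row [57.3, 189.6, 194.6] [1.1736, -0.0001, -0.0002] | t 12.85 pos [520.5 -55.1 217.3] w 47.7 F [-1.35  0.78  0.57]
[-2.31544384e-01  3.44112401e-01  1.80257420e+00 -2.19516804e-04
  9.94780340e-01  8.28808193e-01]
```

```bash
python3 -m creep '[[57,190,195,1.173,0,0],[57,190,195,1.173,0,0],[57,190,195,1.173,0,0],[57,190,195,1.173,0,0],[57,190,195,1.173,0,0],[57,190,195,1.173,0,0],[57,190,195,1.173,0,0],[57,190,195,1.173,0,0]]'
python3 - <<'E'
from h import *
ps=-0.663-np.pi/2
go([443.4,-315.6,100],down(ps))
t=cam("top");s=cam("scene")
crop(t,395,260,110,110,5,"pics/p.png");crop(s,150,130,110,110,6,"pics/p2.png")
E
```

```text
time: 13.65
tool_pos: [442.0, -316.8, 158.0]
tool_rot: [-1.83, 0.638, 1.837]
force: [0.2, 0.0, 0.1]
gripper_width: 47.6
row [58.0, -1.8, -0.5] [-0.0078, 0.0037, 0.0002] | t 13.65 pos [ 442.  -316.8  158. ] w 47.6 F [0.25 0.03 0.15]
```

View pics/p.png

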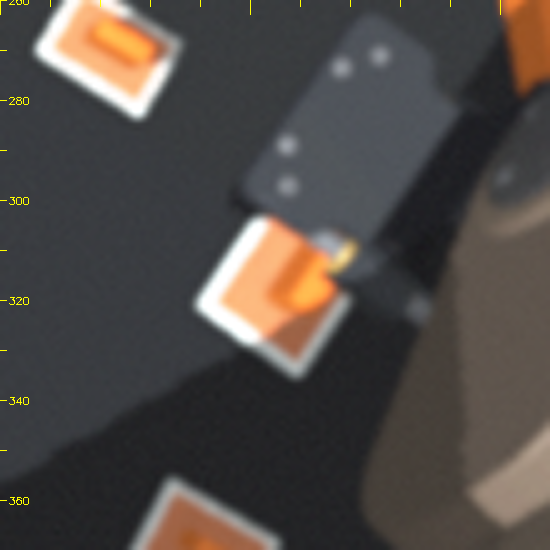

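View pics/p2.png

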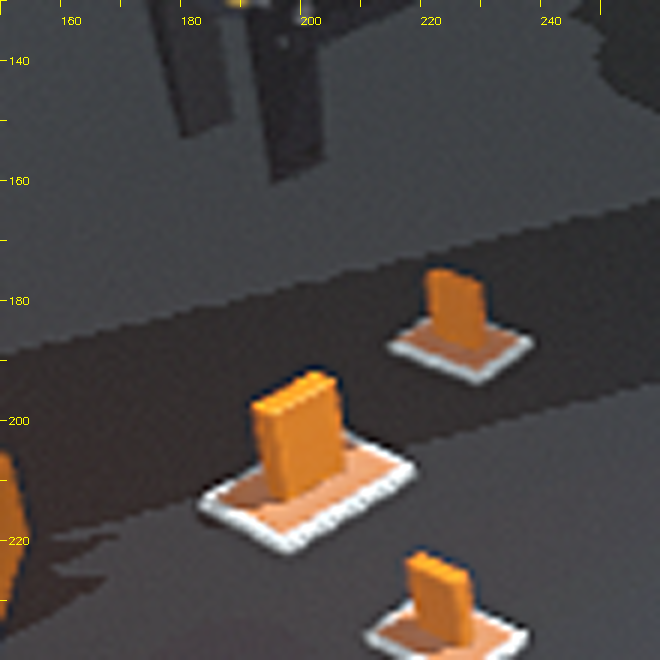

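```bash
python3 -m creep '[[50,-1.8,-0.5,-0.008,0.004,0],[100,-1.8,-0.5,-0.008,0.004,0],[130,-1.8,-0.5,-0.008,0.004,0],[143,-1.8,-0.5,-0.008,0.004,0],[143,-1.8,-0.5,-0.008,0.004,0],[143,-1.8,-0.5,-0.008,0.004,0]]'
python3 - <<'E'
from h import *
ps=-0.663-np.pi/2
go([443.4,-315.6,14],down(ps))
s=cam("scene")
crop(s,150,130,110,110,6,"pics/q2.png")
E
```

```text
time: 14.35
tool_pos: [444.1, -314.9, 16.4]
tool_rot: [-1.846, 0.628, 1.842]
force: [0.1, 0.1, 0.4]
gripper_width: 47.7
row [2.4, 1.0, 0.1] [0.0073, -0.0019, 0.0001] | t 14.35 pos [ 444.1 -314.9   16.4] w 47.7 F [0.08 0.14 0.45]
```

View pics/q2.png

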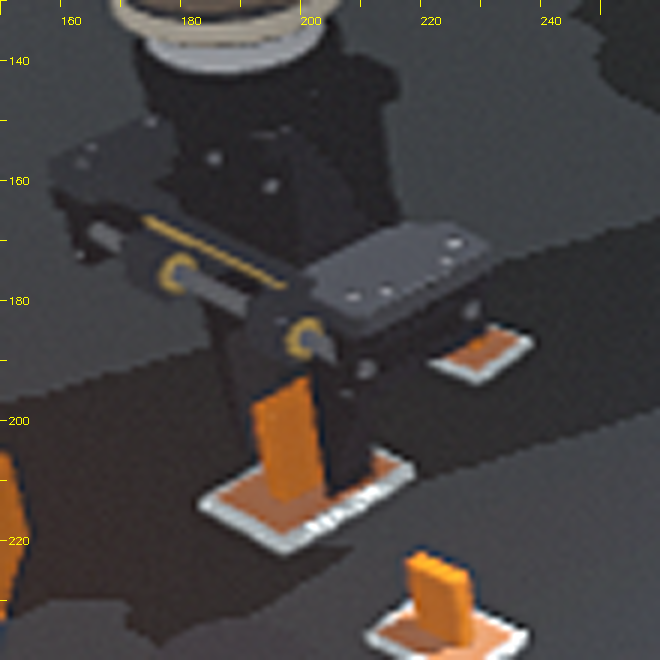

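```bash
python3 -m creep '[[0,1,0,0.007,0,0],[0,1,0,0.007,0,0],[0,1,0,0.007,0,0],[0,1,0,0.007,0,0],[0,1,0,0.007,0,0],[0,1,0,0.007,0,0]]' 0
python3 -m creep '[[-40,0,0,0,0,0],[-80,0,0,0,0,0],[-120,0,0,0,0,0],[-140,0,0,0,0,0],[-140,0,0,0,0,0],[-140,0,0,0,0,0]]'
python3 - <<'E'
from h import *
s=cam("scene");t=cam("top");print(arm.get_state()['q'],R.from_rotvec(arm.get_state()['tool_rot']).as_matrix().round(3))
crop(s,150,80,110,110,6,"pics/r2.png");crop(t,395,260,110,110,5,"pics/r.png")
E
```

```text
time: 15.0
tool_pos: [443.8, -315.9, 17.0]
tool_rot: [-1.843, 0.634, 1.837]
force: [-0.8, -0.1, 2.9]
gripper_width: 12.0
time: 15.6
tool_pos: [443.2, -315.4, 156.5]
tool_rot: [-1.842, 0.634, 1.837]
force: [-0.5, -0.7, -1.7]
gripper_width: 12.0
[-7.40217705e-01  4.46819164e-01  1.82646509e+00  3.52730468e-04
  8.67537730e-01  1.49340963e+00] [[ 0.001 -0.616 -0.788]
 [-0.    -0.788  0.616]
 [-1.    -0.    -0.001]]
```

View pics/r2.png

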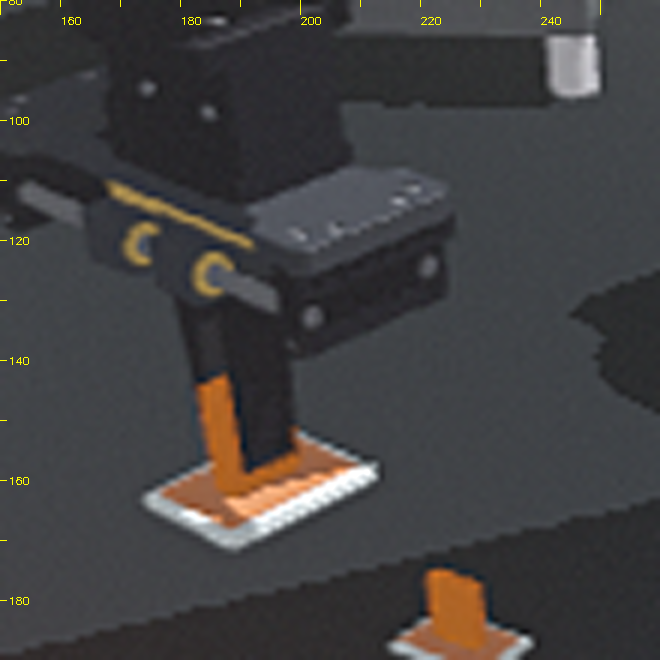

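View pics/r.png

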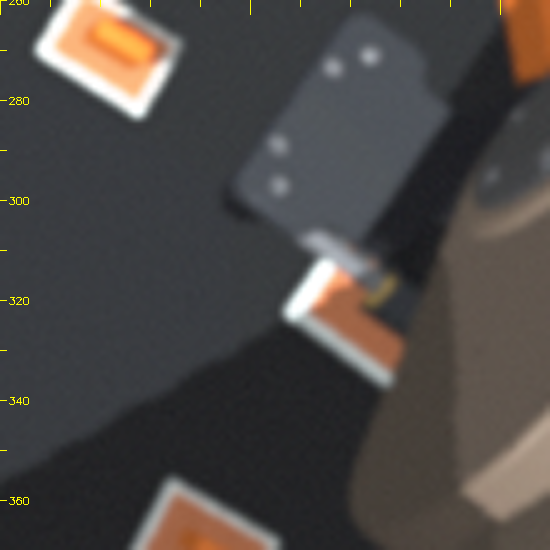

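```bash
cat > rov.py <<'E'
from h import *
def leafp(p,X):
    Rm=R.from_euler('z',p[3])*R.from_euler('y',-p[4]); return np.array(p[:3])+Rm.apply(np.array(X,float)+[p[5] if X[2]<-1 else 0,0,0])
def draw(c,p,x0,y0,w,h,k,name):
    im=np.ascontiguousarray(c['frame'][y0:y0+h,x0:x0+w,::-1]); im=cv2.resize(im,None,fx=k,fy=k,interpolation=cv2.INTER_CUBIC)
    def pl(pts,col):
        q=np.array([proj(c,P) for P in pts]);q=((q-[x0,y0]+.5)*k).round().astype(int);cv2.polylines(im,[q.reshape(-1,1,2)],True,col,1)
    pl([leafp(p,X) for X in[(47,37,0),(47,-37,0),(-47,-37,0),(-47,37,0)]],(0,0,255))
    pl([leafp(p,X) for X in[(75,56,-14),(75,-56,-14),(-75,-56,-14),(-75,56,-14)]],(0,160,0))
    pl([leafp(p,X) for X in[(75,56,-26),(75,-56,-26),(-75,-56,-26),(-75,56,-26)]],(0,200,200))
    # base from hinge
    b=leafp(p,(-75,0,-14)); hx=b[:2]; d=np.array([np.cos(p[3]),np.sin(p[3])]); n=np.array([-d[1],d[0]])
    ctr=hx+85*d+0*n
    for z in(0,24): pl([np.r_[ctr+sx*100*d+sy*70*n,z] for sx,sy in((1,1),(1,-1),(-1,-1),(-1,1))],(255,0,255))
    cv2.imwrite(name,im)
if __name__=="__main__":
    p=[585.893,-32.019,70.589,.216,.210,-4.336]
    s=cam("scene");t=cam("top")
    draw(s,p,265,200,100,95,6,"pics/s1.png");draw(t,p,262,183,105,120,5,"pics/s2.png")
E
python3 rov.py
```

```text
(no output)
```

View pics/s1.png

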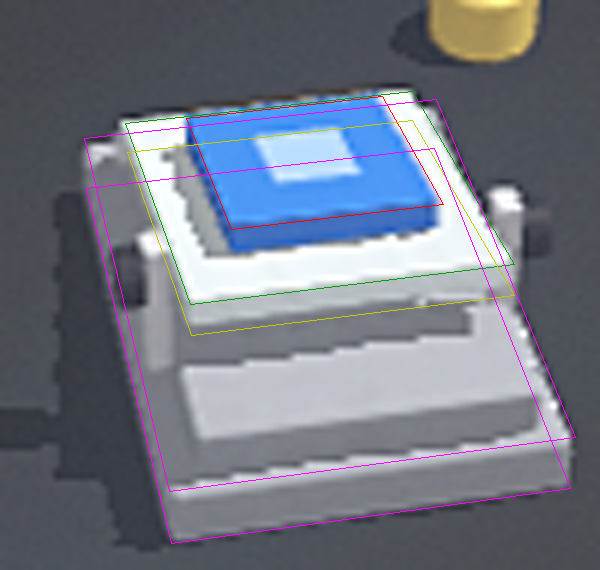

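View pics/s2.png

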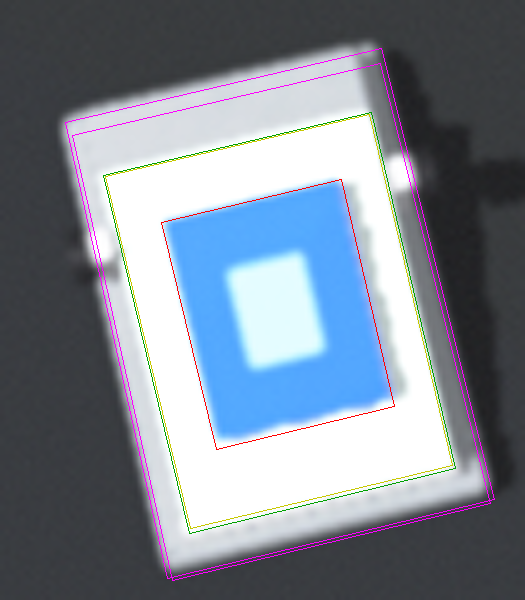

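Run:
```python
from h import *
s=cam("scene")
x0,y0,w,h,k=280,210,80,50,10
im=s['frame'][y0:y0+h,x0:x0+w,::-1];im=cv2.resize(np.ascontiguousarray(im),None,fx=k,fy=k,interpolation=cv2.INTER_NEAREST)
im=(255*(im/255.)**1.5).astype(np.uint8)
for i in range(0,h,5):cv2.putText(im,str(y0+i),(0,i*k+8),0,.35,(0,255,255),1);cv2.line(im,(0,i*k),(5,i*k),(0,255,255),1)
for i in range(0,w,5):cv2.putText(im,str(x0+i),(i*k,10),0,.35,(0,255,255),1)
cv2.imwrite("pics/u.png",im)
for x in (300,310,320,330):print(x,s['frame'][230:262,x].sum(1).tolist())
```

```text
300 [385, 374, 296, 262, 354, 465, 488, 478, 505, 498, 489, 481, 442, 760, 754, 739, 737, 738, 743, 698, 577, 565, 567, 560, 380, 371, 371, 374, 374, 362, 334, 603]
310 [495, 474, 474, 477, 479, 482, 456, 372, 370, 368, 346, 373, 765, 743, 731, 730, 735, 760, 616, 569, 571, 583, 461, 367, 370, 379, 379, 376, 363, 334, 608, 600]
320 [473, 472, 472, 482, 484, 408, 365, 375, 365, 347, 416, 763, 749, 738, 737, 738, 765, 589, 566, 568, 580, 431, 366, 370, 383, 384, 376, 356, 458, 600, 596, 591]
330 [475, 476, 483, 491, 358, 370, 373, 363, 344, 741, 762, 742, 732, 730, 732, 761, 581, 564, 567, 590, 388, 365, 348, 374, 376, 371, 336, 611, 599, 595, 588, 585]
```

View pics/u.png

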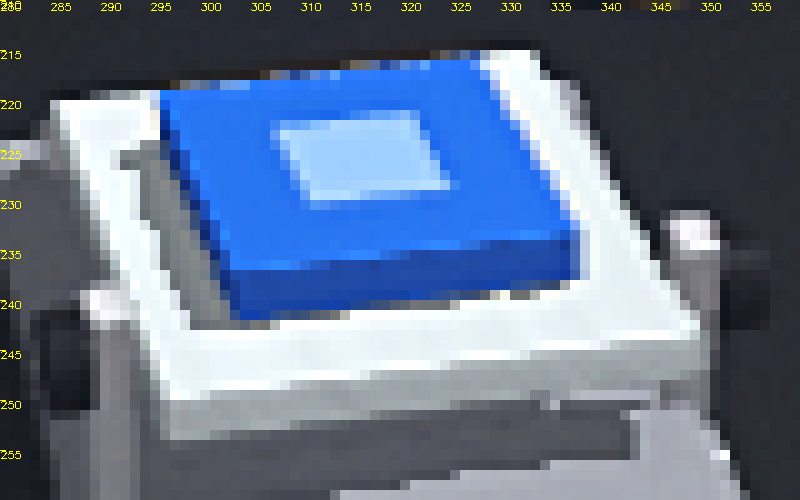

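```bash
cat > fit2.py <<'E'
from h import *
from scipy.optimize import least_squares as LS
t=cam("top");s=cam("scene")
def pt(p,kind,X):
    x,y,yaw,th,h,sp=p[:6]
    Rz=R.from_euler('z',yaw)
    if kind=='b': return np.array([x,y,0])+Rz.apply(X)
    Rl=R.from_euler('y',-th)
    off=[sp,0,h+14] if kind=='p' else [0,0,h]
    return np.array([x,y,0])+Rz.apply(np.array([-85,0,30])+Rl.apply(np.array(X,float)+off))
pc={'bl':(-47,-37,0),'br':(-47,37,0),'fr':(47,37,0),'fl':(47,-37,0)}
lc={'bl':(0,-56,0),'br':(0,56,0),'fr':(150,56,0),'fl':(150,-56,0)}
ob=[]
for k,u in dict(bl=(295.5,218.5),br=(327.7,215.5),fr=(337.5,232.7),fl=(302.7,236.3)).items(): ob.append((1,'p',pc[k],u))
for k,u in dict(bl=(284.5,219.7),br=(333.3,214.5),fr=(349.5,243.5),fl=(296,249.5)).items(): ob.append((1,'l',lc[k],u))
T=lambda u,v:(265+u/5-.5,185+v/5-.5)
for k,u in dict(fr=T(150,212),fl=T(325,170),bl=T(376,388),br=T(202,430)).items(): ob.append((0,'p',pc[k],u))
for k,u in dict(fr=T(83,162),fl=T(355,100),br=T(165,525)).items(): ob.append((0,'l',lc[k],u))
ob.append((0,'p',(0,0,0),T(261,301)));ob.append((1,'p',(0,0,0),(270+324/7-.5,205+145/7-.5)))
ob.append((1,'b',(100,-70,0),(293.2,290)));ob.append((1,'b',(100,70,0),(359.5,280.3)))
def pr(i,P,p):
    c=dict((t,s)[i]);M=c['cam_to_world'].copy();M[:3,3]+=p[6+3*i:9+3*i];c['cam_to_world']=M;return proj(c,P)
f=lambda p:np.concatenate([(pr(i,pt(p,k,X),p)-np.array(u))/.5 for i,k,X,u in ob]+[np.array(p[6:12])/1.2])
r=LS(f,[590,-30,.216,.25,10,80]+[0]*6,loss='soft_l1')
print(r.x.round(3));print((r.fun[:-6]*.5).reshape(-1,2).round(1).tolist());print(np.sqrt(np.diag(np.linalg.inv(r.jac.T@r.jac))).round(3))
print('pad',pt(r.x,'p',(0,0,0)))
E
python3 fit2.py
```

```text
[ 5.98028e+02 -2.93560e+01  2.16000e-01  2.15000e-01  9.77900e+00
  7.91060e+01 -1.10600e+00 -6.59000e-01 -9.30000e-02  1.10600e+00
  6.59000e-01 -9.22000e-01]
[[-0.2, 0.2], [0.2, -0.4], [0.5, 0.1], [0.0, 0.6], [0.6, -0.0], [-0.4, -0.1], [0.4, -0.7], [-0.2, -0.1], [-1.1, -0.4], [-0.1, -0.5], [0.3, 1.3], [-0.6, 1.4], [0.7, 0.2], [-0.1, 0.0], [1.5, -1.0], [0.1, 0.3], [0.1, 0.3], [-0.4, -0.0], [-0.0, 0.6]]
[1.651 1.093 0.005 0.008 1.2   0.981 1.591 1.079 1.193 1.591 1.079 1.442]
pad [585.55161415 -32.093786    70.08051811]
```

```bash
cat >> h.py <<'E'
PAD=np.array([585.6,-32.1,70.1]);PSI,TH=.216,.215
def padR():
    A=(R.from_euler('z',PSI)*R.from_euler('y',-TH)).as_matrix(); sx,n=A[:,0],A[:,2]
    x=-n;z=-sx;return R.from_matrix(np.c_[x,np.cross(z,x),z]),A
def slide_in_pad(L=17):
    st=arm.get_state();R0=R.from_rotvec(st['tool_rot']);Rt,A=padR()
    p=st['tool_pos']+R0.apply([L,0,0]);M=R0.as_matrix()
    print('slide in pad',(A.T@(p-PAD)).round(2),'rot err',(R0.inv()*Rt).as_rotvec().round(4),'Fn',A.T@st['force'],'t',st['time'])
E
python3 - <<'E'
from h import *
Rt,A=padR();go(PAD+A[:,2]*87,Rt);slide_in_pad();print(A[:,2])
E
```

```text
row [1.0, -296.7, 74.1] [-0.8754, 0.1992, -0.0952] | t 15.95 pos [ 443.2 -315.6  156.2] w 12.2 F [-0.    0.11 -1.77]
slide in pad [-180.44 -246.37  110.15] rot err [-0.8754  0.1992 -0.0952] Fn [-0.35957625  0.10358717 -1.73644662] t 15.95
[-0.20838978 -0.04572554  0.97697639]
```

```bash
python3 -m creep '[[-15,-100,25,-0.29,0.066,-0.032],[-15,-200,50,-0.58,0.13,-0.06],[1,-296.7,74,-0.8754,0.1992,-0.0952],[1,-296.7,74,-0.8754,0.1992,-0.0952],[1,-296.7,74,-0.8754,0.1992,-0.0952],[1,-296.7,74,-0.8754,0.1992,-0.0952],[1,-296.7,74,-0.8754,0.1992,-0.0952],[1,-296.7,74,-0.8754,0.1992,-0.0952]]'
cat > pv.py <<'E'
import sys
from h import *
Rt,A=padR()
s=cam("scene");t=cam("top");st=arm.get_state()
slide_in_pad(); go(PAD+A[:,2]*(17+float(sys.argv[2])),Rt)
R0=R.from_rotvec(st['tool_rot']);M=R0.as_matrix()
def rect(o,X,Y,a,b):return [o+X*i*a+Y*j*b for i,j in((1,1),(1,-1),(-1,-1),(-1,1))]
o=st['tool_pos']+M[:,0]*17
def draw(c,x0,y0,w,h,k):
    im=np.ascontiguousarray(c['frame'][y0:y0+h,x0:x0+w,::-1]); im=cv2.resize(im,None,fx=k,fy=k,interpolation=cv2.INTER_CUBIC)
    for pts,col in((rect(PAD,A[:,0],A[:,1],47,37),(0,0,255)),(rect(o,M[:,2],M[:,1],35,25),(0,255,0))):
        q=np.array([proj(c,P) for P in pts]);q=((q-[x0,y0]+.5)*k).round().astype(int);cv2.polylines(im,[q.reshape(-1,1,2)],True,col,1)
    return im
a=draw(s,265,180,90,100,5);b=draw(t,285,190,66,100,5);cv2.imwrite(sys.argv[1],np.hstack([a,b]))
E
python3 pv.py pics/v.png 30
```

```text
time: 16.75
tool_pos: [567.6, -35.0, 154.7]
tool_rot: [2.332, 0.255, -1.879]
force: [0.2, -0.5, -0.6]
gripper_width: 12.1
slide in pad [-0.35 -0.72 69.94] rot err [-0.0015  0.0006 -0.0002] Fn [ 0.33321298  0.0446377  -0.86251582] t 16.85
row [39.9, -0.7, -0.4] [-0.0015, 0.0006, -0.0002] | t 16.85 pos [567.3 -36.8 155. ] w 11.9 F [ 0.49  0.15 -0.77]
```

View pics/v.png

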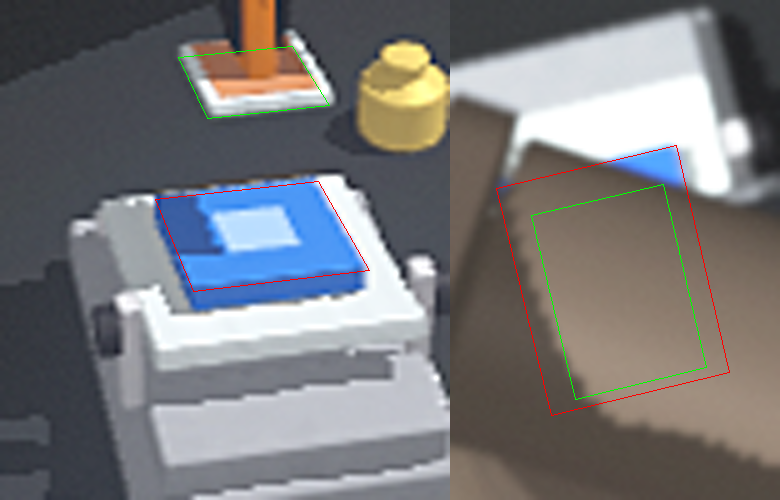

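```bash
python3 -m creep '[[20,-0.7,-0.4,0,0,0],[40,-0.7,-0.4,0,0,0],[54,-0.7,-0.4,0,0,0],[60,-0.7,-0.4,0,0,0],[60,-0.7,-0.4,0,0,0],[60,-0.7,-0.4,0,0,0]]'
python3 pv.py pics/w.png 0
```

```text
time: 17.45
tool_pos: [580.1, -33.7, 96.9]
tool_rot: [2.334, 0.251, -1.88]
force: [0.3, 0.3, -0.7]
gripper_width: 11.8
slide in pad [ 0.37 -0.24 10.63] rot err [-0.0016 -0.0004 -0.0006] Fn [ 0.63244676 -0.45790291 -0.44992773] t 17.55
row [10.6, -0.2, 0.4] [-0.0016, -0.0004, -0.0006] | t 17.55 pos [580.2 -33.5  97.2] w 11.7 F [ 0.8  -0.29 -0.3 ]
```

View pics/w.png

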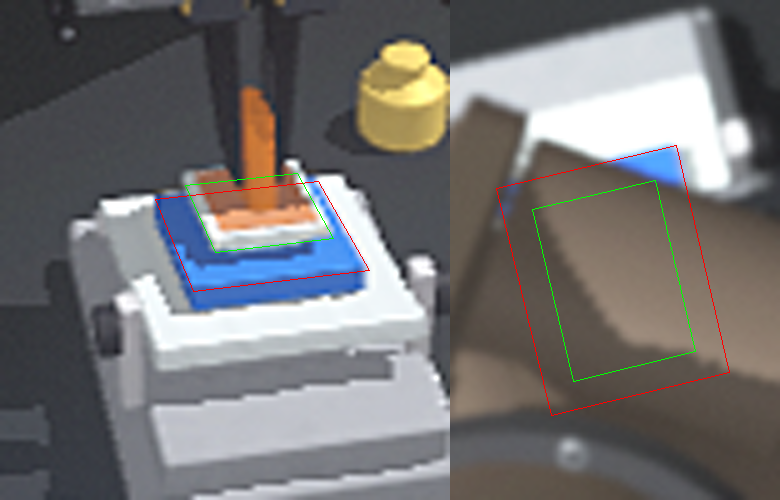

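```bash
python3 -m creep '[[3,0,0,0,0,0],[6,0,0,0,0,0],[8,0,0,0,0,0],[8,0,0,0,0,0],[8,0,0,0,0,0]]'
python3 - <<'E'
from h import *
slide_in_pad()
E
python3 -m creep '[[1,0,0,0,0,0],[2,0,0,0,0,0],[2,0,0,0,0,0],[2,0,0,0,0,0]]'
python3 - <<'E'
from h import *
slide_in_pad()
E
```

```text
time: 18.05
tool_pos: [581.9, -33.1, 89.3]
tool_rot: [2.334, 0.251, -1.879]
force: [-0.0, 0.2, -0.9]
gripper_width: 11.9
slide in pad [ 0.3  -0.19  2.55] rot err [-0.0016 -0.0001 -0.0005] Fn [-0.14524002  0.24155981 -0.90231011] t 18.05
time: 18.45
tool_pos: [582.3, -33.0, 87.4]
tool_rot: [2.334, 0.251, -1.879]
force: [-0.8, -0.3, 2.1]
gripper_width: 12.1
slide in pad [ 0.35 -0.2   0.65] rot err [-0.0015 -0.0003 -0.0006] Fn [-0.35975645 -0.07584216  2.26190103] t 18.45
```

```bash
python3 -m creep '[[1,0,0,0,0,0],[2,0,0,0,0,0],[2,0,0,0,0,0],[2,0,0,0,0,0]]'
python3 - <<'E'
from h import *
slide_in_pad()
E
python3 pv.py pics/y1.png 0
```

```text
time: 18.85
tool_pos: [582.7, -33.0, 85.5]
tool_rot: [2.334, 0.251, -1.879]
force: [-2.1, -1.3, 3.6]
gripper_width: 11.9
slide in pad [ 0.34 -0.25 -1.32] rot err [-0.0016 -0.0003 -0.0006] Fn [-1.47364215 -0.85740251  4.0380043 ] t 18.85
slide in pad [ 0.36 -0.21 -1.31] rot err [-0.0016 -0.0003 -0.0006] Fn [-1.70058102  0.00649202  4.33891212] t 18.95
row [-1.3, -0.2, 0.4] [-0.0016, -0.0003, -0.0006] | t 18.95 pos [582.7 -32.9  85.5] w 11.9 F [-2.53 -0.55  3.88]
```

View pics/y1.png

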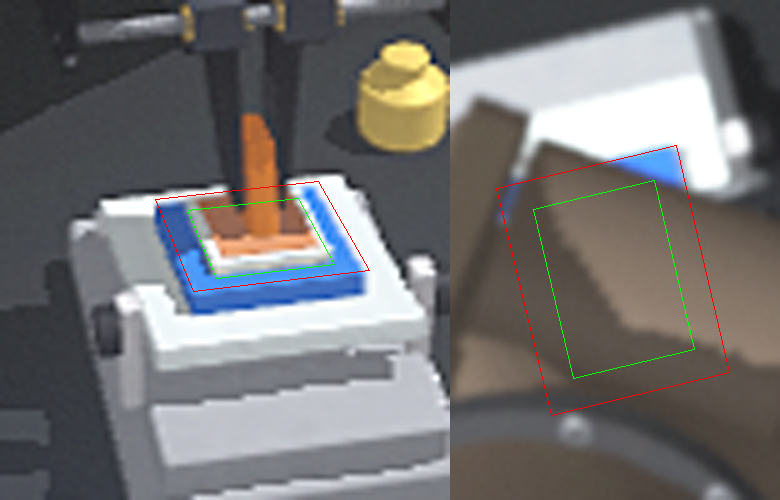

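```bash
python3 -m creep '[[1,0,0,0,0,0],[2,0,0,0,0,0],[3,0,0,0,0,0],[3,0,0,0,0,0],[3,0,0,0,0,0]]'
python3 - <<'E'
from h import *
slide_in_pad()
E
python3 pv.py pics/z1.png 0
```

```text
time: 19.45
tool_pos: [583.3, -32.8, 82.6]
tool_rot: [2.334, 0.251, -1.879]
force: [-3.7, 0.5, 5.8]
gripper_width: 12.0
slide in pad [ 0.37 -0.21 -4.3 ] rot err [-0.0015 -0.0003 -0.0006] Fn [-2.17195795  1.24947414  6.43079947] t 19.45
slide in pad [ 0.37 -0.2  -4.28] rot err [-0.0016 -0.0004 -0.0006] Fn [-1.35892718 -0.55175571  6.47055503] t 19.55
row [-4.3, -0.2, 0.4] [-0.0016, -0.0004, -0.0006] | t 19.55 pos [583.3 -32.8  82.6] w 12.0 F [-2.53 -1.12  6.03]
```

View pics/z1.png

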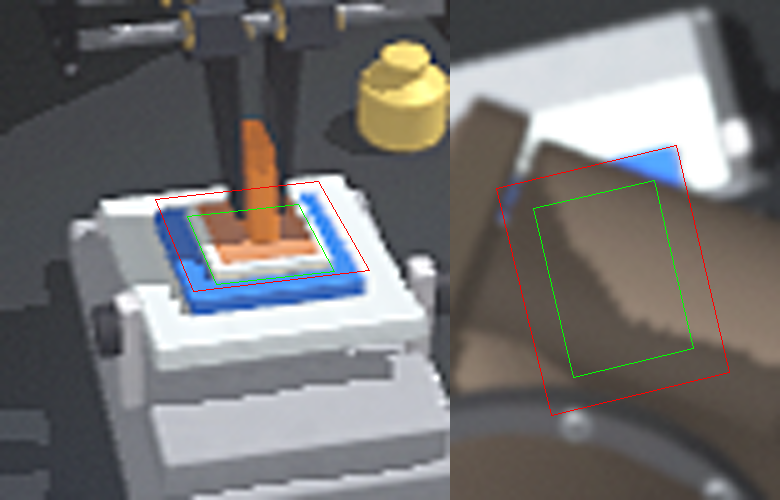

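```bash
python3 -m creep '[[0,0,0,0,0,0],[0,0,0,0,0,0],[0,0,0,0,0,0]]'
python3 - <<'E'
from h import *
slide_in_pad()
s=cam("scene");cv2.imwrite("pics/end.png",s['frame'][:,:,::-1]);slide_in_pad();print(arm.get_state()['torque'])
E
```

```text
time: 19.85
tool_pos: [583.3, -32.8, 82.6]
tool_rot: [2.334, 0.251, -1.879]
force: [-3.3, -0.7, 5.0]
gripper_width: 11.8
slide in pad [ 0.36 -0.23 -4.25] rot err [-0.0016 -0.0004 -0.0006] Fn [-2.19279922e+00 -7.91988408e-04  5.58195924e+00] t 19.85
slide in pad [ 0.38 -0.22 -4.24] rot err [-0.0015 -0.0004 -0.0006] Fn [-2.28303485  0.5640501   6.58033737] t 19.9
[0.02103769 0.27815739 0.03934123]
```

View pics/end.png

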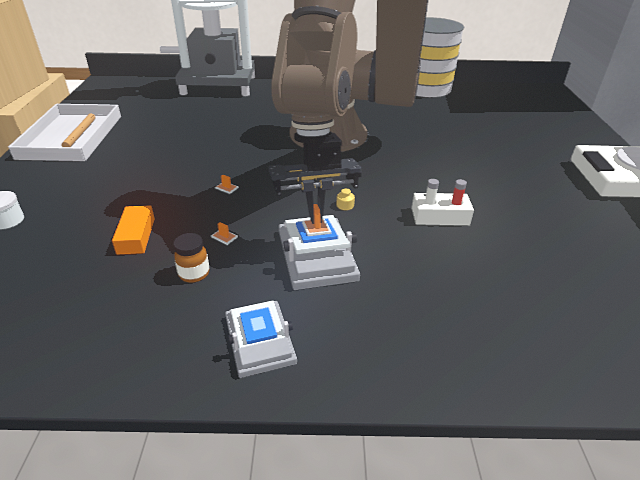

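```bash
cat > q.py <<'E'
from h import *
st=arm.get_state();R0=R.from_rotvec(st['tool_rot'])
print('tool-frame torque',R0.inv().apply(st['torque']).round(3),'force',R0.inv().apply(st['force']).round(2));slide_in_pad()
E
python3 q.py
python3 -m creep '[[0,0,0.25,0,0.015,0],[0,0,0.5,0,0.03,0],[0,0,0.5,0,0.03,0],[0,0,0.5,0,0.03,0]]' >/dev/null; python3 q.py
python3 -m creep '[[0,0,-0.25,0,-0.015,0],[0,0,-0.5,0,-0.03,0],[0,0,-0.5,0,-0.03,0],[0,0,-0.5,0,-0.03,0]]'>/dev/null; python3 q.py
python3 -m creep '[[0,0,-0.25,0,-0.015,0],[0,0,-0.5,0,-0.03,0],[0,0,-0.5,0,-0.03,0],[0,0,-0.5,0,-0.03,0]]'>/dev/null; python3 q.py
```

```text
tool-frame torque [-0.021 -0.267 -0.086] force [-6.58 -0.56  2.28]
slide in pad [ 0.38 -0.22 -4.24] rot err [-0.0015 -0.0004 -0.0006] Fn [-2.28303485  0.5640501   6.58033737] t 19.9
tool-frame torque [-0.039 -0.48  -0.129] force [-6.93 -0.05  0.75]
slide in pad [ 0.58 -0.27 -4.12] rot err [-0.0015 -0.0308 -0.0008] Fn [-0.96105106  0.05506681  6.90237114] t 20.3
tool-frame torque [-0.026 -0.24  -0.11 ] force [-5.97  0.2   0.9 ]
slide in pad [ 0.76 -0.35 -4.04] rot err [-0.0014 -0.0012 -0.001 ] Fn [-0.90378655 -0.18894994  5.96957332] t 20.7
tool-frame torque [-0.007 -0.251 -0.055] force [-7.35 -0.1   1.55]
slide in pad [ 0.84 -0.39 -4.  ] rot err [-0.0014  0.0287 -0.001 ] Fn [-1.3349357   0.11173017  7.39478741] t 21.1
```

```bash
python3 -m creep '[[-4,0,0.5,0,0.0287,0],[-9,0,0.5,0,0.0287,0],[-14,0,0.5,0,0.0287,0],[-14,0,0.5,0,0.0287,0],[-14,0,0.5,0,0.0287,0]]'>/dev/null; python3 q.py; python3 -m creep '[[0,0,0,0,0,0],[0,0,0,0,0,0]]'>/dev/null; python3 q.py
python3 - <<'E'
from h import *
Rt,A=padR()
s=cam("scene")
x0,y0,w,h,k=290,190,55,58,10
im=cv2.resize(np.ascontiguousarray(s['frame'][y0:y0+h,x0:x0+w,::-1]),None,fx=k,fy=k,interpolation=cv2.INTER_NEAREST)
st=arm.get_state();M=R.from_rotvec(st['tool_rot']).as_matrix();o=st['tool_pos']+M[:,0]*17
for top in(0,6):
  q=np.array([proj(s,o-M[:,0]*top+M[:,2]*i*35+M[:,1]*j*25) for i,j in((1,1),(1,-1),(-1,-1),(-1,1))]);q=((q-[x0,y0]+.5)*k).astype(int);cv2.polylines(im,[q.reshape(-1,1,2)],True,(0,255,0),1)
cv2.imwrite("pics/za.png",im)
E
```

```text
tool-frame torque [ 0.065 -0.153 -0.024] force [ 0.69  1.03 -0.17]
slide in pad [ 1.4  -0.42 10.02] rot err [-0.0014  0.     -0.0012] Fn [ 0.17216415 -1.03113656 -0.68993032] t 21.6
tool-frame torque [-0.004 -0.185  0.02 ] force [0.21 0.12 0.36]
slide in pad [ 1.33 -0.34  9.78] rot err [-0.0013  0.0004 -0.001 ] Fn [-0.35825935 -0.12040011 -0.21104822] t 21.8
```

View pics/za.png

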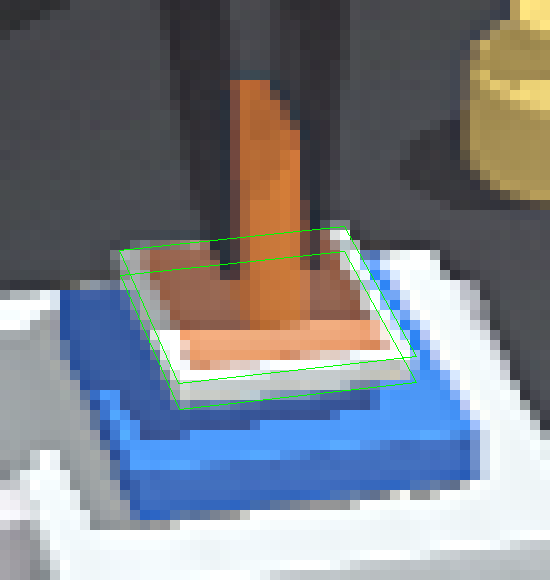

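```bash
python3 -m creep '[[4,0,1.3,0,-0.003,0],[7,0,1.3,0,-0.003,0],[7,0,1.3,0,-0.003,0],[7,0,1.3,0,-0.003,0]]'>/dev/null; python3 q.py
python3 -m creep '[[1.5,0,0,0,0,0],[3,0,0,0,0,0],[3,0,0,0,0,0],[3,0,0,0,0,0]]'>/dev/null; python3 q.py
python3 -m creep '[[1,0,0,0,0,0],[2,0,0,0,0,0],[3,0,0,0,0,0],[4,0,0,0,0,0],[4,0,0,0,0,0],[4,0,0,0,0,0]]'>/dev/null; python3 q.py
python3 -m creep '[[0,0,0,0,0,0],[0,0,0,0,0,0]]'>/dev/null; python3 q.py
```

```text
tool-frame torque [-0.052 -0.133 -0.075] force [ 0.98 -0.36  0.3 ]
slide in pad [-0.14 -0.29  2.68] rot err [-0.0013  0.0037 -0.0009] Fn [-0.30706119  0.36019026 -0.97882847] t 22.25
tool-frame torque [-0.024 -0.121 -0.065] force [-2.84 -0.78  0.99]
slide in pad [-0.05 -0.36 -0.21] rot err [-0.0013  0.0035 -0.001 ] Fn [-0.98097372  0.7860875   2.84180286] t 22.65
tool-frame torque [-0.025 -0.272 -0.105] force [-6.27 -1.14  1.39]
slide in pad [-0.04 -0.37 -4.19] rot err [-0.0013  0.0035 -0.001 ] Fn [-1.36520446  1.1501661   6.27854418] t 23.25
tool-frame torque [-0.038 -0.235 -0.171] force [-6.39 -1.1   2.47]
slide in pad [-0.07 -0.35 -4.14] rot err [-0.0013  0.0034 -0.001 ] Fn [-2.44923089  1.1133168   6.40218962] t 23.45
```

Run:
```python
from h import *
s=cam("scene")
x0,y0,w,h,k=275,190,80,60,10
im=cv2.resize(np.ascontiguousarray(s['frame'][y0:y0+h,x0:x0+w,::-1]),None,fx=k,fy=k,interpolation=cv2.INTER_NEAREST)
cv2.imwrite("pics/zb.png",im)
```

```text
(no output)
```

View pics/zb.png

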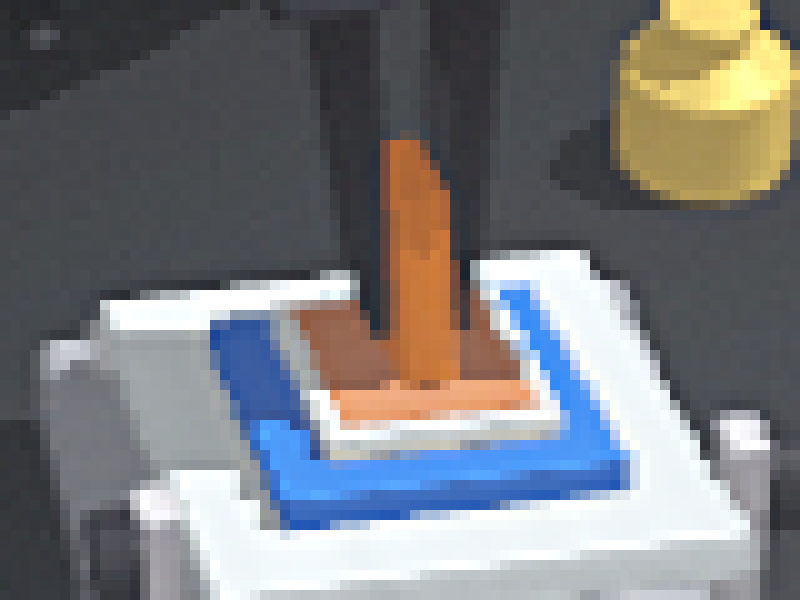

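```bash
python3 -c "
from workcell import arm
arm.hand_in();print(arm.get_state()['time'],arm.get_state()['force'])"
```

```text
the job is handed in; nothing more can be done
the job is handed in; nothing more can be done
```

The job is handed in at about 23.5 s. The red vial stands let go in the one-dot pocket and the white vial, placed after it, in the two-dot pocket. The gripper still holds the slide pressed on the larger reader's pad.

**Vials:** After each release the cap tops sat where a fully seated vial's should, about 100 mm above the bench. The end picture still shows both upright in the rack.

**Slide:** From the measured tool pose it is within 0.5 mm of the pad centre and within 0.005 rad of the slope and heading I measured for the pad (both 0.22 rad, fit error about 0.01). The last close-up shows no gap at the slide's edges.

**Pad:** The normal force read about 6.4 N, or about 7 N after taking off the free reading. With the travel after contact, that puts the pad about 6 mm in, half-way to its stop.

**Leaf and bystanders:** The leaf edge looks the same before and after. The jar, brass weight and carton look unmoved in the end picture.

**Not fully settled:**
- A rocking test of ±0.03 rad on the pad did not give a symmetric torque. I lifted off, read the free torque and pressed again. The remaining torque puts the centre of pressure roughly 13 mm off centre, within the plate.
- A sideways force of about 2 N along the slope remains.
- I could not measure the slide's tilt on the pad directly.

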